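# Charge the glue pots and set the soles to dry

### The job

Get the gluing bench ready: charge each glue pot, tallest first and then in order of height, by pressing it upright onto the middle of the dosing unit's sprung plate until the plate is fully down, holding it there for about a second, and set each pot back upright on the rubber mat. Take every sole out of the slotted stand and lean it, toe up, against the rail of the drying rack, heel on the rack's base plate on the side of the rail away from the robot, at a moderate slant (about 20 degrees from upright). Leave the brush, the tin and the tape alone.

Things in the scene. Friction and masses are not known exactly. Their poses are not given: they have to be found in the camera images.
- pot_tall_c (a point): the tallest glue pot: closed upright steel cylinder, 56 mm in diameter, 120 mm tall, 240 g, white lid, flat top, and a heavy dark foot disc 72 mm in diameter, 10 mm thick (part of the height). Stands on the mat at the start; may be absent. This point is its centre, half-way up; z points up through the lid. Grip the wall from above about 35 mm below the top
- pot_mid_c (a point): the middle glue pot: closed upright steel cylinder, 56 mm in diameter, 95 mm tall, 215 g, white lid, flat top, and a heavy dark foot disc 72 mm in diameter, 10 mm thick (part of the height). Stands on the mat at the start; may be absent. This point is its centre, half-way up; z points up through the lid. Grip the wall from above about 35 mm below the top
- pot_short_c (a point): the shortest glue pot: closed upright steel cylinder, 56 mm in diameter, 70 mm tall, 190 g, white lid, flat top, and a heavy dark foot disc 72 mm in diameter, 10 mm thick (part of the height). Stands on the mat at the start; may be absent. This point is its centre, half-way up; z points up through the lid. Grip the wall from above about 35 mm below the top
- mat: black rubber mat on the bench, 230 x 230 mm, 3 mm thick, fixed; origin at the centre of its underside, x and y along its sides
- plate_top (a point): centre of the upper face of the dosing unit's sprung plate: a round steel plate 72 mm in diameter, on top of a fixed grey box 120 x 120 x 55 mm (a 3 mm collar lies on the box). The face is 72 mm above the bench when up, 60 mm when fully down; this point moves with it
- plate (a joint): travel of the sprung dosing plate, m: 0 up, 0.012 fully down (hard stop). It starts to move at about 4 N and needs about 12 N to be fully down; springs back when released
- stand: fixed dark steel stand 180 (x) x 100 (y) mm; base 8 mm thick, origin at the centre of its underside. Three slots across it, at x = -65, 0, +65 mm, each 15.5 mm wide between fins 4 mm thick that reach 53 mm above the bench; the soles stand in the slots
- sole1_c (a point): stiff shoe sole, cork faces (alike), black edge; 180 mm long, 12 thick, 140 g; 54 wide over the 100 mm from the heel end, then 70; toe a half circle of radius 35; heel end cut straight. Starts heel down in a slot of the stand; may be absent. This is its centre, 90 mm from the heel end; z to the toe, x through the thickness, y across. Grip the thickness from above, 30 mm below the toe end
- sole2_c (a point): stiff shoe sole, cork faces (alike), black edge; 180 mm long, 12 thick, 140 g; 54 wide over the 100 mm from the heel end, then 70; toe a half circle of radius 35; heel end cut straight. Starts heel down in a slot of the stand; may be absent. This is its centre, 90 mm from the heel end; z to the toe, x through the thickness, y across. Grip the thickness from above, 30 mm below the toe end
- sole3_c (a point): stiff shoe sole, cork faces (alike), black edge; 180 mm long, 12 thick, 140 g; 54 wide over the 100 mm from the heel end, then 70; toe a half circle of radius 35; heel end cut straight. Starts heel down in a slot of the stand; may be absent. This is its centre, 90 mm from the heel end; z to the toe, x through the thickness, y across. Grip the thickness from above, 30 mm below the toe end
- sole1_heel (a point): centre of that sole's straight heel end; axes as the sole's
- sole2_heel (a point): centre of that sole's straight heel end; axes as the sole's
- sole3_heel (a point): centre of that sole's straight heel end; axes as the sole's
- rack: fixed drying rack: grey base plate 6 mm thick, 150 (x) x 270 (y) mm, reaching from x = -45 to +105 mm; origin on the bench below the rail. Two posts at y = +-128 mm carry the rail. The +x side of the rail, away from the robot, has the wider part of the base: soles stand there
- rail: the rack's round horizontal steel rail, 16 mm in diameter, along the rack's y from -130 to +130 mm; its axis runs 100 mm above the bench over the rack's origin (this entry's origin is the same as the rack's, on the bench)
- brush: a glue brush 190 mm long lying on the bench; leave alone. Origin under its middle
- tin: a closed tin 90 mm in diameter, 110 mm tall; leave alone. Origin at the centre of its underside
- tape: a roll of paper tape 84 mm in diameter, 25 mm tall, lying on the bench; leave alone. Origin at the centre of its underside
Mind the look-alikes: they are no part of the job. What is shaped like the part that bears pot_mid_c but pink or red is not meant.

How it is judged:
By the outcome, as a careful person would: the job done as asked, in the order asked, and still so for the second after the job is handed in, with the robot touching nothing.
Of pot_tall, pot_mid, pot_short only 2 to 3 are there at a start; the rules pass over those that are not, and their reading is None.
Of sole1, sole2, sole3 only 2 to 3 are there at a start; the rules pass over those that are not, and their reading is None.
At some moment in a run one of pot_tall, pot_mid, pot_short may be knocked a few centimetres aside while the robot is not near it.
It also fails if it takes over 210 s, if anything falls off the work surface, if the arm or the gripper's body presses on something with over 40 N, if the wrist force passes 120 N, or if a joint passes its speed limit or range.

### The arm

A 6-joint arm with a two-finger parallel gripper is mounted at the origin on the work surface. World frame = base frame: x ahead of the robot, y to its left, z up, the work surface at z = 0. Lengths are in mm, angles in rad, forces in N, time in s.
With the tool pointing down it reaches from about 275 to 1000 mm from the base axis. Payload 8.4 kg.
Tool frame: the origin (TCP) lies at the very end of the fingers, on their centre line; the grasp point (between the pads) lies r.hold_point_z behind it (r.hold_point_z is the distance from the TCP to the grasp point, in mm); x points along the fingers, z is the direction in which the jaws open and shut, and the axes are right-handed (so a half turn about x gives the same grasp; the last joint's range is limited). The gripper opens to 85 mm and grips with 20 to 120 N. Pads are 22 mm wide; open, the fingers measure 114 mm over their backs; the gripper's body (76 mm by 85 mm) begins 54 mm behind the grasp point. The pads swing forward as they close: fully open they stand 13 mm farther back than shut.
Start: joints at [1.249, 0.353, 1.633, -0, 1.155, -0.002], TCP at [196.484, 593.314, 231.281] pointing down, gripper open.
Joint ranges: [-2.63, 2.63], [-0.92, 2.1], [0.06, 2.66], [-1.3, 4.44], [0, 2.69], [-3.02, 3.02]. Speed limits (rad/s): [2.22, 2.22, 2.79, 3.14, 3.14, 3.14].

### API

Orientations are given as [roll, pitch, yaw] about the fixed x, y, z axes, in that order (R = Rz(yaw) Ry(pitch) Rx(roll)).
In Python, from rig import r gives the robot as it stands.
- The arm moves only by the tool jog_arm, never from a script. Its argument "series" is a list of rows, each a list of 7 numbers: the turn, a rotation vector about the tool's x, y, z in degrees, then the shift along the tool's x, y, z in cm, then the opening, from 0 (shut) to 1 (fully open). In form: [[wx, wy, wz, tx, ty, tz, fingers], ...]. A call has 1 to 20 rows; each row shifts and turns the commanded pose from where the row before left it, along the tool's axes as they then stand; what a row does not reach is not made up. A row lasts 1/10 s, in which the tool goes at most 50 mm and 8.59 degrees, less where a joint would pass 70% of its speed; a pose out of reach is approached as far as the arm can. A call with a gripper value outside its range is refused whole. The fingers move at their own pace and stop on an object; "force" is the grip in N (left out, the last holds). Time passes only in rows, so rows that do not move let the fingers close. It gives the time, the measured TCP pose, the force and the opening at its end, in the units of the state.
- r.sense(): the state, without advancing time (a new reading comes with each control period).
- r.grab_frame(name): name is "side" or "top" or "wrist"; returns (picture, depth): 400x640x3 uint8, red, green, blue; 400x640 float32, mm along the optical axis (not along the pixel's ray), 0 where there is no reading.
- r.get_calibration(name): a dict with "mtx" (3x3 intrinsics, pixels), "position" and "rotation" of the camera in the world; the wrist camera has in their place "mount" (4x4, takes a point from camera to tool coordinates, whose origin is the TCP and whose axes are the tool frame's). Camera axes: x right, y down, z forward; pixel columns grow to the right and rows downward; lengths in mm; the calibration is good to about 2 mm. A picture is of the moment at which its call begins: read the wrist's pose just before it. get_calibration takes no time and is no camera call.
- r.sign_off(): hands the job in, once; it reports no verdict.
The state is a dict: "clock": time; "qpos": joint angles; "qvel": joint speeds; "joint_efforts": joint torques, N m; "eef_pos": TCP position; "tcp_rot": TCP orientation; "contact_force": force on the tool from outside, world axes, zero at the start; "wrist_torque": the same for the moment, N m; "opening": opening from 0.0 (shut) to 1.0 (fully open).
Only numpy, scipy, OpenCV 4.12 (cv2) and the standard library are available. Lean on these libraries where they do the work, as an engineer would, in place of code of your own. Each camera call takes 0.05 s, during which the arm holds its last target.

## Working session

There is one attempt and no reset: what is moved stays moved. The work goes in short steps, Python scripts to look and compute and a tool call to move; the robot and the scene stay as the last step left them, time stands still between calls to the robot, and variables do not carry over. Pictures are saved under pics/ and viewed, and the job is handed in when it is done.

Besides the shell and the picture viewer there is one more tool, called after "Call:" as a command line: name --pt "numbers of a row" for each row, then --argument value for the rest. jog_arm: Moves the arm, as the interface text tells. Its arguments: {"type":"object","properties":{"series":{"type":"array"},"force":{"type":"number"}},"required":["series"]}

```bash
ls; mkdir -p pics; python3 - <<'E'
from rig import r
import cv2
print(r.sense()); print(r.hold_point_z)
for n in("side","top","wrist"):
    c=r.get_calibration(n); print(n,c)
for n in("side","top"):
    p,d=r.grab_frame(n); cv2.imwrite(f"pics/{n}0.png",p[:,:,::-1])
    import numpy as np; np.save(f"{n}0.npy",d); np.save(f"{n}0p.npy",p)
E
```

```text
pics
{'clock': 0.0, 'qpos': array([ 1.24858809e+00,  3.53667009e-01,  1.63414622e+00,  2.93811800e-05,
        1.15518790e+00, -2.41089934e-03]), 'qvel': array([-0.00060818, -0.00062747,  0.00041147, -0.00191988, -0.00037696,
       -0.00095898]), 'joint_efforts': array([-2.94482954e-03, -6.05255628e+01, -3.42058146e+01, -2.91840161e-04,
        9.85336985e-03, -2.07522464e-05]), 'eef_pos': array([196.32945034, 592.85701934, 230.54472661]), 'tcp_rot': array([ 3.12011154,  1.56938759, -1.91208666]), 'contact_force': array([0.54392577, 0.19219632, 0.63909915]), 'wrist_torque': array([ 0.00415002, -0.02295004,  0.03249513]), 'opening': 1.0038365491040273}
18.700000000000003
side {'mtx': array([[390.05989283,   0.        , 317.20706832],
       [  0.        , 390.05989283, 202.08904627],
       [  0.        ,   0.        ,   1.        ]]), 'position': array([ 278.53477841, -647.4244854 ,  741.72504284]), 'rotation': array([-2.31599836,  0.01798017, -0.31689438])}
top {'mtx': array([[437.15328988,   0.        , 324.20802034],
       [  0.        , 437.15328988, 190.64224388],
       [  0.        ,   0.        ,   1.        ]]), 'position': array([ 337.32695379,   30.1895162 , 1197.37213481]), 'rotation': array([-2.99727735,  0.03010073, -1.57445693])}
wrist {'mtx': array([[284.62612293,   0.        , 316.22168149],
       [  0.        , 284.62612293, 198.17884335],
       [  0.        ,   0.        ,   1.        ]]), 'mount': array([[ 1.22484875e-03, -3.06420040e-01,  9.51895613e-01,
        -1.42788625e+02],
       [ 8.63076675e-04, -9.51895649e-01, -3.06421162e-01,
         8.03145371e+01],
       [ 9.99998877e-01,  1.19687848e-03, -9.01464209e-04,
         7.07588818e-01],
       [ 0.00000000e+00,  0.00000000e+00,  0.00000000e+00,
         1.00000000e+00]])}
```

View pics/top0.png

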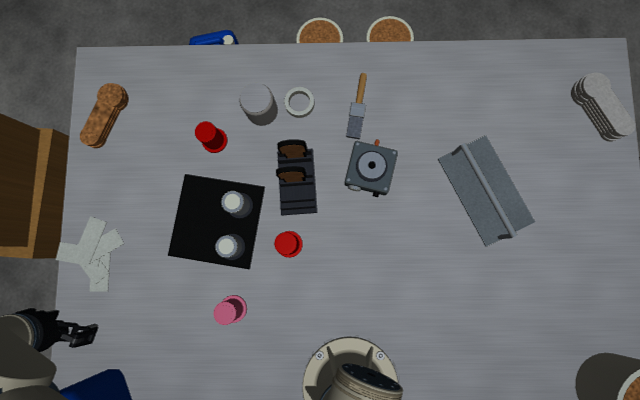

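View pics/side0.png

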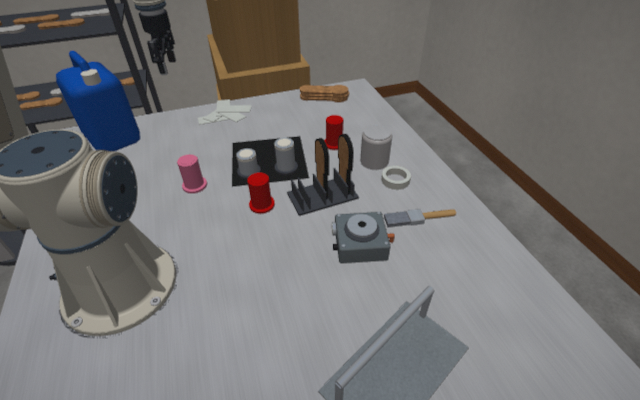

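Top view: white-lidded pots on the mat at (233,201) and (228,245). Look-alikes to ignore are red at (210,137) and (288,244), and pink at (230,310). Soles are in the stand at (292,150) and (290,175), with the third slot empty. The dosing plate is at (372,165) and the rack around (487,190).

```bash
cat > h.py <<'E'
import numpy as np, cv2
from scipy.spatial.transform import Rotation as R
from rig import r
def camT(n,s=None):
    c=r.get_calibration(n); K=c["mtx"]
    if n=="wrist":
        T=np.eye(4);T[:3,:3]=R.from_euler("xyz",s["tcp_rot"]).as_matrix();T[:3,3]=s["eef_pos"]
        return K,T@c["mount"]
    T=np.eye(4);T[:3,:3]=R.from_euler("xyz",c["rotation"]).as_matrix();T[:3,3]=c["position"]
    return K,T
def cloud(d,K,T):
    v,u=np.mgrid[:d.shape[0],:d.shape[1]]
    P=np.stack([(u-K[0,2])*d/K[0,0],(v-K[1,2])*d/K[1,1],d],-1)
    W=P@T[:3,:3].T+T[:3,3]
    W[d<=0]=np.nan
    return W
def ray(n,u,v,z,s=None):
    K,T=camT(n,s); w=T[:3,:3]@np.array([(u-K[0,2])/K[0,0],(v-K[1,2])/K[1,1],1])
    return T[:3,3]+w*(z-T[2,3])/w[2]
E
python3 - <<'E'
from h import *
np.set_printoptions(suppress=True,precision=1)
d=np.load("top0.npy");p=np.load("top0p.npy");K,T=camT("top");W=cloud(d,K,T)
print("bench",W[300,450],W[80,300],W[200,130])
for n,(u,v) in dict(potA=(232,202),potB=(227,246),red1=(208,132),red2=(288,243),pink=(230,311),sole1=(292,148),sole2=(290,174),plate=(372,165),mat=(200,220),tin=(256,97),stand=(300,212),rack=(510,210)).items():
    print(n,W[v,u])
hsv=cv2.cvtColor(p,cv2.COLOR_RGB2HSV)
# lids: white pixels near pots
for n,(u,v) in dict(A=(232,202),B=(227,246)).items():
    m=np.zeros(d.shape,bool);m[v-25:v+25,u-25:u+25]=1
    z0=W[v,u,2]; mm=m&(abs(W[...,2]-z0)<4); q=W[mm]; c,rad=cv2.minEnclosingCircle(q[:,:2].astype(np.float32)); print(n,mm.sum(),np.median(q[:,2]),q[:,:2].mean(0),c,rad)
mm=np.zeros(d.shape,bool);mm[130:200,335:410]=1
mm&=(abs(W[...,2]-72)<4); q=W[mm]; print("plate",q.mean(0),cv2.minEnclosingCircle(q[:,:2].astype(np.float32)))
mm=np.zeros(d.shape,bool);mm[130:200,335:410]=1
mm&=(abs(W[...,2]-56)<4); q=W[mm]; print("box",cv2.minAreaRect(q[:,:2].astype(np.float32)))
# mat
dark=(p.max(2)<30); mm=np.zeros(d.shape,bool);mm[165:280,160:272]=1; mm&=dark&(W[...,2]<12);q=W[mm];print("mat",cv2.minAreaRect(q[:,:2].astype(np.float32)),np.median(q[:,2]))
# rack
mm=np.zeros(d.shape,bool);mm[120:260,425:550]=1
b=mm&(W[...,2]>3)&(W[...,2]<20);q=W[b];print("rackbase",cv2.minAreaRect(q[:,:2].astype(np.float32)),np.median(q[:,2]))
b=mm&(W[...,2]>92);q=W[b];print("rail",cv2.minAreaRect(q[:,:2].astype(np.float32)),np.median(q[:,2]),np.percentile(q[:,2],95),len(q))
# stand
mm=np.zeros(d.shape,bool);mm[130:225,270:325]=1
b=mm&(W[...,2]>4)&(W[...,2]<70);q=W[b];print("stand",cv2.minAreaRect(q[:,:2].astype(np.float32)))
b=mm&(W[...,2]>90);q=W[b];print("soles",len(q),np.percentile(q[:,2],[5,50,95,100]))
for z in (40,60,80):
  pass
im=cv2.resize(p[120:280,160:420],None,fx=3,fy=3,interpolation=cv2.INTER_CUBIC);cv2.imwrite("pics/crop1.png",im[:,:,::-1])
E
```

```text
bench [ 215.8 -267.3   -2.3] [833.4 134.    1.7] [489.6 609.8  -0.9]
potA [470.1 298.3  96.6]
potB [359.1 313.6  74.1]
red1 [655.7 367.2  94.3]
red2 [365.6 154.4  94.1]
pink [199.7 296.2  95.8]
sole1 [596.3 140.1 150.5]
sole2 [531.4 144.5 150.2]
plate [568.  -61.9  71.5]
mat [432.  408.5   3.6]
tin [744.4 239.7 108.3]
stand [451.8 131.8   8.4]
rack [ 453.5 -435.6    9. ]
A 321 97.95495694404781 [471.3 296.9] (472.1512756347656, 297.4483337402344) 28.580698013305664
B 351 73.75732649549377 [359.5 315.5] (359.2098693847656, 315.78704833984375) 28.740604400634766
plate [568.6 -61.3  72.2] ((568.6785888671875, -60.74113464355469), 35.94631576538086)
box ((568.223876953125, -60.88140869140625), (119.38907623291016, 118.44853210449219), 75.249267578125)
mat ((430.2618103027344, 364.36968994140625), (229.2215576171875, 227.8196563720703), 80.37337493896484) 3.3813964957932967
rackbase ((514.7991943359375, -381.77349853515625), (341.8592224121094, 392.951416015625), 87.7735595703125) 5.718285337814564
rail ((497.37664794921875, -347.4950256347656), (264.00494384765625, 17.955236434936523), 26.3563175201416) 106.47563233247502 110.42949459276797 712
stand ((550.952392578125, 141.24801635742188), (265.7024230957031, 149.85430908203125), 0.7876147627830505)
soles 736 [101.7 164.1 187.9 191.4]
```

View pics/crop1.png

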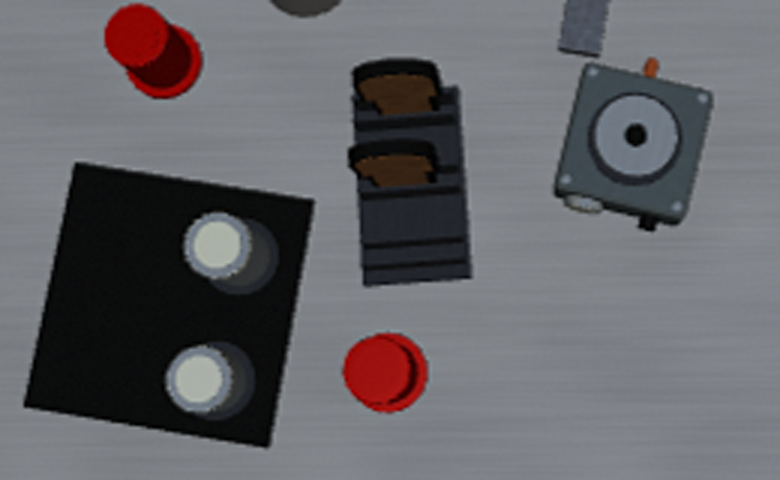

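Crop confirms it: the two white-lidded pots on the mat are mid (lid z≈98, at 472,297) and short (z≈74, at 359,316). The tall pot is absent. Next I'll refine the stand, soles and rack.

```bash
python3 - <<'E'
from h import *
np.set_printoptions(suppress=True,precision=2)
d=np.load("top0.npy");p=np.load("top0p.npy");K,T=camT("top");W=cloud(d,K,T)
def pca(q):
    c=q.mean(0);u,s,v=np.linalg.svd(q-c);return c,v[0]
mm=np.zeros(d.shape,bool);mm[135:248,430:540]=1
b=mm&(W[...,2]>95);q=W[b]; 
ctr,ax=pca(q[:,:2]);print("rail",ctr,ax,np.degrees(np.arctan2(ax[1],ax[0])))
t=(q[:,:2]-ctr)@ax; n=np.array([ax[1],-ax[0]]); s=(q[:,:2]-ctr)@n
print(t.min(),t.max(),np.percentile(s,[1,50,99]))
b=mm&(W[...,2]>3)&(W[...,2]<14); b&=abs((W[...,:2]-ctr)@ax)<150; b&=abs((W[...,:2]-ctr)@n)<125
b=cv2.morphologyEx(b.astype(np.uint8),cv2.MORPH_OPEN,np.ones((3,3))).astype(bool)
q=W[b];t=(q[:,:2]-ctr)@ax;s=(q[:,:2]-ctr)@n;print("base t,s range",np.percentile(t,[.5,99.5]),np.percentile(s,[.5,99.5]),np.median(q[:,2]))
x=(W[...,:2]-ctr)@n
# stand
mm=np.zeros(d.shape,bool);mm[130:225,270:325]=1
b=mm&(W[...,2]>5)&(W[...,2]<60)&(p.max(2)<75);b=cv2.morphologyEx(b.astype(np.uint8),cv2.MORPH_OPEN,np.ones((3,3))).astype(bool);q=W[b];print("stand",cv2.minAreaRect(q[:,:2].astype(np.float32)))
b=mm&(abs(W[...,2]-53)<5);q=W[b]
for lo,hi in((420,470),(470,500),(500,545),(545,570),(570,640)):
    k=q[(q[:,0]>lo)&(q[:,0]<hi)]
    if len(k)>8: print("fin",len(k),cv2.minAreaRect(k[:,:2].astype(np.float32)),k.mean(0))
b=mm&(abs(W[...,2]-8)<4);q=W[b];print("standbase",q.mean(0), cv2.minAreaRect(q[:,:2].astype(np.float32)))
b=mm&(W[...,2]>120);q=W[b]
for lo,hi in((480,562),(562,640)):
    k=q[(q[:,0]>lo)&(q[:,0]<hi)]
    tp=k[k[:,2]>183]; print("sole top",len(tp),tp.mean(0)if len(tp) else 0); 
    side=k[k[:,2]<160]; c=side.mean(0);_,_,v=np.linalg.svd(side-c);print(" face normal",v[2],c,side[:,1].min(),side[:,1].max())
s=r.sense();print(R.from_euler("xyz",s["tcp_rot"]).as_matrix())
# side view clouds of soles
d=np.load("side0.npy");K,T=camT("side");W=cloud(d,K,T)
for (u,v) in((322,160),(345,160),(285,150),(247,160)):print(W[v,u])
E
```

```text
rail [ 494.39 -347.5 ] [-0.9  -0.44] -153.9547274042482
-134.68234649124972 129.33007599435572 [-9.32  0.61  6.77]
base t,s range [-133.42  128.5 ] [-105.95   43.25] 6.450104396365532
stand ((536.8330688476562, 141.71229553222656), (177.3280029296875, 98.66020202636719), 4.553680896759033)
fin 52 ((463.1219177246094, 136.1024627685547), (4.256984233856201, 90.44982147216797), 3.9174983501434326) [462.83 136.95  53.28]
fin 54 ((482.40338134765625, 137.36468505859375), (4.544236183166504, 87.62409973144531), 3.8927485942840576) [482.55 136.53  53.25]
fin 74 ((528.7657470703125, 140.50804138183594), (6.5559401512146, 88.62577819824219), 4.237997055053711) [528.52 140.58  52.73]
fin 11 ((549.3635864257812, 104.3271255493164), (4.717198848724365, 10.832819938659668), 1.9438612461090088) [549.87 104.38  53.4 ]
fin 88 ((602.14208984375, 145.3568572998047), (25.162073135375977, 89.64915466308594), 5.145479679107666) [595.88 144.63  52.62]
standbase [520.37 134.86   7.83] ((550.952392578125, 141.24801635742188), (265.7024230957031, 149.85430908203125), 0.7876147627830505)
sole top 84 [537.2  143.4  186.62]
 face normal [-1.   -0.1   0.02] [531.82 141.   140.86] 108.3527789388512 178.10012089839688
sole top 82 [602.38 140.32 186.36]
 face normal [-0.99 -0.1   0.03] [596.99 139.57 140.43] 105.77579001355946 175.01128433480233
[[-0.   -0.95  0.31]
 [-0.    0.31  0.95]
 [-1.    0.   -0.  ]]
[532.95 123.46 140.07]
[598.1  126.51 121.78]
[468.51 267.5   91.12]
[358.42 288.81  67.85]
```

```bash
cat >> h.py <<'E'
np.set_printoptions(suppress=True,precision=2)
def plan(pos,zdir=None,xdir=(0,0,-1)):
    """total turn (deg, tool axes) then shift (cm, tool axes after the turn)"""
    s=r.sense();A=R.from_euler("xyz",s["tcp_rot"]);M=A.as_matrix()
    if zdir is None: zdir=M[:,2]
    x=np.array(xdir,float);x/=np.linalg.norm(x);z=np.array(zdir,float)
    best=None
    for sg in(1,-1):
        zz=sg*z;zz=zz-x*(zz@x);zz/=np.linalg.norm(zz);B=np.c_[x,np.cross(zz,x),zz]
        w=(A.inv()*R.from_matrix(B)).as_rotvec(degrees=True)
        sh=B.T@(np.array(pos)-s["eef_pos"])/10
        print("sg",sg,"turn",w,np.linalg.norm(w).round(1),"shift cm",sh,np.linalg.norm(sh).round(1))
    print("now",s["eef_pos"],"q",s["qpos"],"t",s["clock"].__round__(2),"F",s["contact_force"],"op",round(s["opening"],3))
E
python3 - <<'E'
from h import *
plan((472,297,250)); plan((472,297,44))
E
```

```text
sg 1 turn [-0.   -0.07 -0.  ] 0.1 shift cm [ -1.94 -35.47 -19.43] 40.5
sg -1 turn [180.    -0.     0.11] 180.0 shift cm [-1.94 35.47 19.43] 40.5
now [196.34 592.92 230.63] q [ 1.25  0.35  1.63  0.    1.16 -0.  ] t 0.1 F [-0.25 -0.51 -0.13] op 1.004
sg 1 turn [-0.   -0.07 -0.  ] 0.1 shift cm [ 18.66 -35.47 -19.43] 44.5
sg -1 turn [180.    -0.     0.11] 180.0 shift cm [18.66 35.47 19.43] 44.5
now [196.34 592.92 230.63] q [ 1.25  0.35  1.63  0.    1.16 -0.  ] t 0.1 F [-0.25 -0.51 -0.13] op 1.004
```

Call:
jog_arm --pt "0 0 0 -0.1 -2 -1.1 1" --pt "0 0 0 -0.15 -3 -1.6 1" --pt "0 0 0 -0.15 -3 -1.6 1" --pt "0 0 0 -0.15 -3 -1.6 1" --pt "0 0 0 -0.15 -3 -1.6 1" --pt "0 0 0 -0.15 -3 -1.6 1" --pt "0 0 0 -0.15 -3 -1.6 1" --pt "0 0 0 -0.15 -3 -1.6 1" --pt "0 0 0 -0.15 -3 -1.6 1" --pt "0 0 0 -0.15 -3 -1.6 1" --pt "0 0 0 -0.15 -3 -1.6 1" --pt "0 0 0 -0.15 -2 -1.2 1" --pt "0 0 0 -0.15 -1.5 -1.1 1" --pt "0 0 0 0 0 0 1" --pt "0 0 0 0 0 0 1"

```text
clock: 1.6
eef_pos: [472.3, 297.5, 250.0]
tcp_rot: [1.92, 1.57, -3.113]
contact_force: [-0.1, 0.7, -1.2]
opening: 0.999
```

```bash
python3 - <<'E'
from h import *
plan((472,297,250)); s=r.sense()
p,d=r.grab_frame("wrist");cv2.imwrite("pics/w1.png",p[:,:,::-1]);K,T=camT("wrist",s);W=cloud(d,K,T)
np.save("w.npy",d)
hsv=cv2.cvtColor(p,cv2.COLOR_RGB2HSV)
for z0,nm in((98,"A"),(73,"B")):
    b=(abs(W[...,2]-z0)<6)&(hsv[...,1]<60)&(p.max(2)>100)
    n,l,st,ce=cv2.connectedComponentsWithStats(b.astype(np.uint8))
    for i in range(1,n):
        if st[i,4]>200:
            q=W[l==i];print(nm,ce[i],st[i,4],q.mean(0),cv2.minEnclosingCircle(q[:,:2].astype(np.float32)))
E
```

```text
sg 1 turn [-0.   -0.01 -0.04] 0.0 shift cm [-0.    0.01 -0.05] 0.1
sg -1 turn [180.    -0.06   0.02] 180.0 shift cm [-0.   -0.01  0.05] 0.1
now [472.27 297.45 249.98] q [ 0.56  0.23  1.76  0.    1.15 -0.69] t 1.6 F [-0.07  0.66 -1.25] op 0.999
A [316.2  182.42] 2131 [469.41 298.78  98.39] ((470.8153076171875, 298.3489990234375), 28.58451271057129)
B [299.15  71.21] 2537 [357.77 317.22  73.56] ((358.0655212402344, 316.9319152832031), 28.396831512451172)
B [ 81.91 314.17] 819 [551.26 -64.74  72.46] ((564.4548950195312, -61.373390197753906), 36.518001556396484)
```

View pics/w1.png

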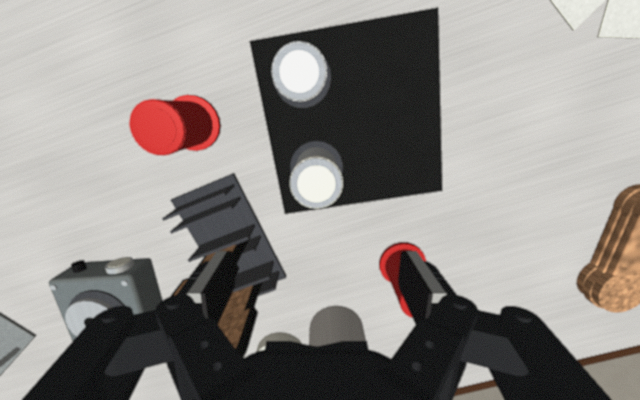

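The wrist view shows the mid pot at (316,182), centred under the open jaws, and the short one at (299,71). Both positions agree with the top view within about 1.5 mm. Descending.

Call:
jog_arm --pt "0 0 0 1.5 0.1 0 1" --pt "0 0 0 3 0 0 1" --pt "0 0 0 3 0 0 1" --pt "0 0 0 3 0 0 1" --pt "0 0 0 3 0 0 1" --pt "0 0 0 3 0 0 1" --pt "0 0 0 2 0 0 1" --pt "0 0 0 1.5 0 0 1" --pt "0 0 0 0.6 0 0 1" --pt "0 0 0 0 0 0 1" --pt "0 0 0 0 0 0 0.3" --pt "0 0 0 0 0 0 0.3" --pt "0 0 0 0 0 0 0.3" --pt "0 0 0 0 0 0 0.3" --pt "0 0 0 0 0 0 0.3" --pt "0 0 0 0 0 0 0.3" --pt "0 0 0 0 0 0 0.3" --pt "0 0 0 0 0 0 0.3" --force 80

```text
clock: 3.45
eef_pos: [472.3, 298.3, 45.7]
tcp_rot: [-0.678, 1.569, 0.573]
contact_force: [-0.4, -0.3, 6.8]
opening: 0.642
```

```bash
python3 - <<'E'
from h import *
plan((568.6,-61,270),zdir=(-.3,-.95,0)); 
E
```

```text
sg 1 turn [179.2    0.12  -0.15] 179.2 shift cm [-22.43  20.    31.36] 43.4
sg -1 turn [-0.8   0.1   0.08] 0.8 shift cm [-22.43 -20.   -31.36] 43.4
now [472.34 298.3   45.68] q [ 0.56  0.49  1.91  0.    0.73 -0.69] t 3.45 F [-0.43 -0.26  6.81] op 0.642
```

Call:
jog_arm --pt "0 0 0 -0.5 0 0 0.3" --pt "0 0 0 -1.5 0 0 0.3" --pt "0 0 0 -2.5 0 0 0.3" --pt "0 0 0 -3 0 0 0.3" --pt "0 0 0 -3 0 0 0.3" --pt "0 0 0 -3 0 0 0.3" --pt "0 0 0 -3 0 0 0.3" --pt "0 0 0 -3 0 0 0.3" --pt "0 0 0 -2 0 0 0.3" --pt "0 0 0 -1 0 0 0.3" --pt "0 0 0 0 0 0 0.3"

```text
clock: 4.55
eef_pos: [472.0, 298.1, 271.2]
tcp_rot: [-0.693, 1.568, 0.558]
contact_force: [0.0, 0.8, -2.3]
opening: 0.639
```

```bash
python3 - <<'E'
from h import *
plan((568.6,-61,268)); 
p,d=r.grab_frame("wrist");cv2.imwrite("pics/w2.png",p[:,:,::-1])
E
```

```text
sg 1 turn [-0.    0.13  0.11] 0.2 shift cm [  0.32 -20.46 -31.05] 37.2
sg -1 turn [180.     0.17  -0.21] 180.0 shift cm [ 0.32 20.46 31.05] 37.2
now [472.01 298.12 271.19] q [ 0.56  0.21  1.74 -0.    1.19 -0.69] t 4.55 F [ 0.01  0.76 -2.26] op 0.639
```

View pics/w2.png

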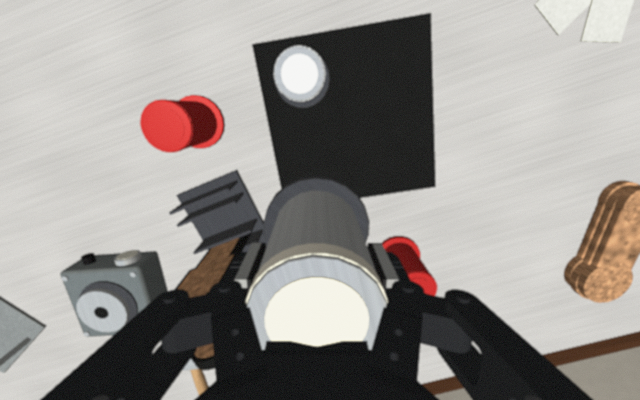

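Wrist view: the mid pot is held upright between the pads (lid at about (315,310)). Carrying it to the plate.

Call:
jog_arm --pt "0 0 0 0 -0.5 -0.75 0.3" --pt "0 0 0 0 -1 -1.5 0.3" --pt "0 0 0 0 -1.5 -2.3 0.3" --pt "0 0 0 0 -1.5 -2.3 0.3" --pt "0 0 0 0 -1.5 -2.3 0.3" --pt "0 0 0 0 -1.5 -2.3 0.3" --pt "0 0 0 0 -1.5 -2.3 0.3" --pt "0 0 0 0 -1.5 -2.3 0.3" --pt "0 0 0 0 -1.5 -2.3 0.3" --pt "0 0 0 0 -1.5 -2.3 0.3" --pt "0 0 0 0 -1.5 -2.3 0.3" --pt "0 0 0 0 -1.5 -2.3 0.3" --pt "0 0 0 0 -1.5 -2.3 0.3" --pt "0 0 0 0 -1 -1.5 0.3" --pt "0 0 0 0 -0.7 -1 0.3" --pt "0 0 0 0 -0.3 -1 0.3" --pt "0 0 0 0 0 0 0.3" --pt "0 0 0 0 0 0 0.3"

```text
clock: 6.4
eef_pos: [563.4, -59.5, 269.0]
tcp_rot: [1.391, 1.57, 2.642]
contact_force: [0.1, -0.6, -2.7]
opening: 0.638
```

```bash
python3 - <<'E'
from h import *
plan((568.6,-61,125)); 
p,d=r.grab_frame("side");cv2.imwrite("pics/s2.png",p[:,:,::-1])
K,T=camT("side");W=cloud(d,K,T)
c=W[...,2]
# pot bottom: points of the held pot
b=(np.hypot(W[...,0]-568.6,W[...,1]+61)<45)&(c>100)&(c<320)
q=W[b]
for z in range(205,300,10):
    k=q[(q[:,2]>z)&(q[:,2]<z+10)]
    if len(k):print(z,len(k),k.mean(0),np.ptp(k[:,0]))
print(q[:,2].min())
E
```

```text
sg 1 turn [ 0.    0.01 -0.04] 0.0 shift cm [14.4  -0.54  0.02] 14.4
sg -1 turn [-180.      0.07    0.01] 180.0 shift cm [14.4   0.54 -0.02] 14.4
now [563.41 -59.45 268.99] q [-0.11  0.23  1.72  0.    1.2  -1.36] t 6.4 F [ 0.06 -0.56 -2.67] op 0.638
225 152 [553.69 -81.67 231.86] 68.73845371464779
235 200 [556.07 -77.51 237.9 ] 69.94357803791172
245 110 [555.35 -79.91 250.14] 53.56311222142324
255 107 [554.05 -78.86 260.13] 51.06207514461039
265 78 [554.21 -79.32 270.19] 49.012040858181535
275 102 [553.37 -82.5  280.46] 52.98071767597946
285 111 [552.51 -83.62 290.16] 50.685703952062795
295 110 [550.97 -83.92 300.17] 51.91336468888153
225.34938051460733
```

View pics/s2.png

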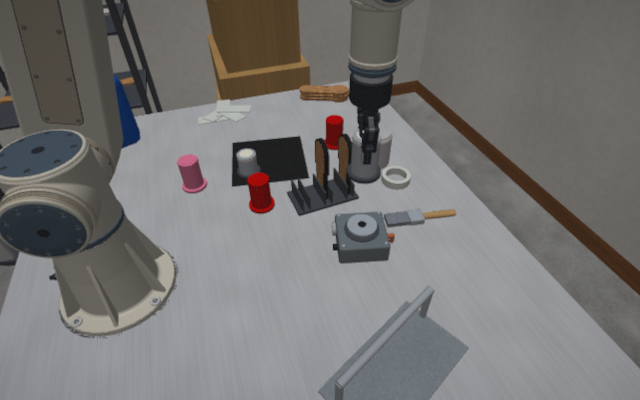

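Call:
jog_arm --pt "0 0 0 1 -0.3 0 0.3" --pt "0 0 0 2.5 -0.25 0 0.3" --pt "0 0 0 2.5 0 0 0.3" --pt "0 0 0 2.5 0 0 0.3" --pt "0 0 0 2.5 0 0 0.3" --pt "0 0 0 2 0 0 0.3" --pt "0 0 0 1.2 0 0 0.3" --pt "0 0 0 0 0 0 0.3" --pt "0 0 0 0 0 0 0.3"

```text
clock: 7.35
eef_pos: [569.4, -61.3, 127.6]
tcp_rot: [-1.303, 1.57, -0.052]
contact_force: [0.2, -0.1, -2.5]
opening: 0.644
```

```bash
python3 - <<'E'
from h import *
plan((568.6,-61,103)); 
p,d=r.grab_frame("side");cv2.imwrite("pics/s3.png",cv2.resize(p[150:270,290:450],None,fx=4,fy=4)[:,:,::-1])
p,d=r.grab_frame("top");cv2.imwrite("pics/t3.png",cv2.resize(p[100:230,310:440],None,fx=4,fy=4)[:,:,::-1])
E
```

```text
sg 1 turn [-0.    0.01  0.02] 0.0 shift cm [2.46 0.09 0.  ] 2.5
sg -1 turn [180.     0.04  -0.01] 180.0 shift cm [ 2.46 -0.09 -0.  ] 2.5
now [569.41 -61.29 127.64] q [-0.11  0.39  1.84  0.    0.91 -1.36] t 7.35 F [ 0.21 -0.12 -2.5 ] op 0.644
```

View pics/s3.png

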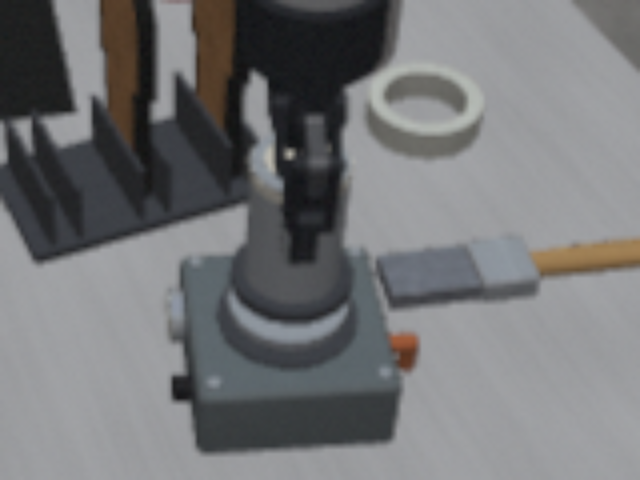

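The side crop shows the pot hovering just above and centred on the plate. Pressing down.

Call:
jog_arm --pt "0 0 0 0.6 0.05 0 0.3" --pt "0 0 0 0.4 0 0 0.3" --pt "0 0 0 0.3 0 0 0.3" --pt "0 0 0 0.3 0 0 0.3" --pt "0 0 0 0.3 0 0 0.3" --pt "0 0 0 0.3 0 0 0.3" --pt "0 0 0 0.2 0 0 0.3" --pt "0 0 0 0 0 0 0.3"

```text
clock: 8.25
eef_pos: [568.6, -61.4, 103.6]
tcp_rot: [-0.588, 1.571, 0.663]
contact_force: [-4.7, 0.3, 8.9]
opening: 0.638
```

```bash
python3 - <<'E'
from h import *
plan((568.6,-61,103)); 
E
```

```text
sg 1 turn [-0.  0.  0.] 0.0 shift cm [0.06 0.01 0.04] 0.1
sg -1 turn [180.   0.  -0.] 180.0 shift cm [ 0.06 -0.01 -0.04] 0.1
now [568.59 -61.37 103.57] q [-0.11  0.42  1.85  0.    0.86 -1.36] t 8.25 F [-4.74  0.29  8.88] op 0.638
```

Call:
jog_arm --pt "0 0 0 0.1 0 0 0.3" --pt "0 0 0 0.1 0 0 0.3" --pt "0 0 0 0 0 0 0.3"

```text
clock: 8.55
eef_pos: [568.7, -61.4, 102.6]
tcp_rot: [-1.383, 1.57, -0.132]
contact_force: [-7.0, 0.3, 16.3]
opening: 0.639
```

```bash
python3 - <<'E'
from h import *
plan((568.6,-61,103)); 
E
```

```text
sg 1 turn [-0.    0.    0.02] 0.0 shift cm [-0.04  0.02  0.03] 0.1
sg -1 turn [180.     0.03  -0.01] 180.0 shift cm [-0.04 -0.02 -0.03] 0.1
now [568.68 -61.38 102.63] q [-0.11  0.43  1.85 -0.    0.86 -1.36] t 8.55 F [-7.03  0.35 16.28] op 0.639
```

Call:
jog_arm --pt "0 0 0 0.1 0 0 0.3" --pt "0 0 0 0 0 0 0.3" --pt "0 0 0 0 0 0 0.3" --pt "0 0 0 0 0 0 0.3" --pt "0 0 0 0 0 0 0.3" --pt "0 0 0 0 0 0 0.3" --pt "0 0 0 0 0 0 0.3" --pt "0 0 0 0 0 0 0.3" --pt "0 0 0 0 0 0 0.3"

```text
clock: 9.45
eef_pos: [568.8, -61.4, 102.5]
tcp_rot: [-1.379, 1.57, -0.128]
contact_force: [-10.3, 1.0, 25.9]
opening: 0.64
```

```bash
python3 - <<'E'
from h import *
plan((568.6,-61,260)); 
p,d=r.grab_frame("side");cv2.imwrite("pics/s4.png",cv2.resize(p[150:270,290:450],None,fx=4,fy=4)[:,:,::-1])
K,T=camT("side");W=cloud(d,K,T)
q=W[(np.hypot(W[...,0]-568.6,W[...,1]+61)<38)&(W[...,2]<130)&(W[...,2]>50)]
h,e=np.histogram(q[:,2],bins=np.arange(50,100,2));print(dict(zip(e.astype(int),h)))
E
```

```text
sg 1 turn [-0.    0.01  0.05] 0.1 shift cm [-15.75   0.03   0.03] 15.7
sg -1 turn [180.     0.08  -0.02] 180.0 shift cm [-15.75  -0.03  -0.03] 15.7
now [568.83 -61.42 102.53] q [-0.11  0.43  1.85 -0.    0.86 -1.36] t 9.45 F [-10.3    0.98  25.9 ] op 0.64
{np.int64(50): np.int64(0), np.int64(52): np.int64(0), np.int64(54): np.int64(11), np.int64(56): np.int64(28), np.int64(58): np.int64(27), np.int64(60): np.int64(12), np.int64(62): np.int64(10), np.int64(64): np.int64(18), np.int64(66): np.int64(48), np.int64(68): np.int64(93), np.int64(70): np.int64(31), np.int64(72): np.int64(15), np.int64(74): np.int64(14), np.int64(76): np.int64(16), np.int64(78): np.int64(13), np.int64(80): np.int64(12), np.int64(82): np.int64(15), np.int64(84): np.int64(16), np.int64(86): np.int64(13), np.int64(88): np.int64(14), np.int64(90): np.int64(11), np.int64(92): np.int64(17), np.int64(94): np.int64(11), np.int64(96): np.int64(18)}
```

View pics/s4.png

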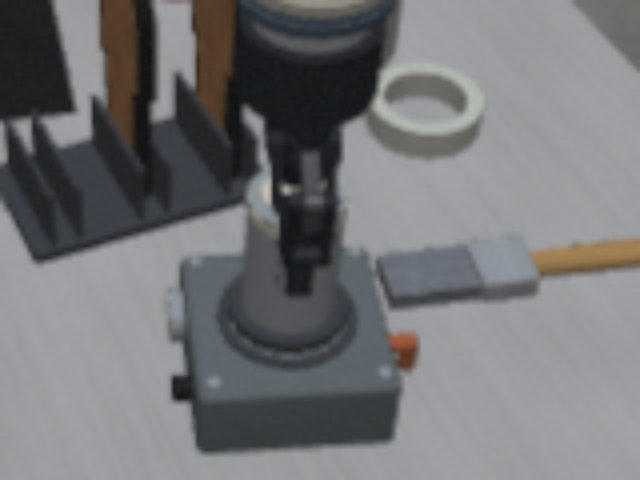

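The plate is fully down: foot top at z≈69–70, TCP no longer descending, force rising. I'll hold briefly more, then lift and carry it back to its own spot.

Call:
jog_arm --pt "0 0 0 0 0 0 0.3" --pt "0 0 0 0 0 0 0.3" --pt "0 0 0 0 0 0 0.3" --pt "0 0 0 -0.3 0 0 0.3" --pt "0 0 0 -0.5 0 0 0.3" --pt "0 0 0 -0.7 0 0 0.3" --pt "0 0 0 -1.5 0 0 0.3" --pt "0 0 0 -2.5 0 0 0.3" --pt "0 0 0 -2.5 0 0 0.3" --pt "0 0 0 -2.5 0 0 0.3" --pt "0 0 0 -2.5 0 0 0.3" --pt "0 0 0 -2 0 0 0.3" --pt "0 0 0 -1 0 0 0.3" --pt "0 0 0 0 0 0 0.3"

```text
clock: 10.9
eef_pos: [569.2, -61.4, 261.3]
tcp_rot: [-1.378, 1.569, -0.127]
contact_force: [0.7, 0.7, -3.1]
opening: 0.638
```

```bash
python3 - <<'E'
from h import *
plan((472.3,298.3,265)); 
p,d=r.grab_frame("side");cv2.imwrite("pics/s5.png",p[:,:,::-1])
K,T=camT("side");W=cloud(d,K,T);c=W[...,2]
b=(np.hypot(W[...,0]-568.6,W[...,1]+61)<45)&(c>100)&(c<320);print(np.percentile(c[b],[0,1]))
p,d=r.grab_frame("top");cv2.imwrite("pics/t5.png",p[:,:,::-1])
K,T=camT("top");W=cloud(d,K,T)
hsv=cv2.cvtColor(p,cv2.COLOR_RGB2HSV)
b=(abs(W[...,2]-73)<5)&(abs(W[...,0]-400)<150)&(abs(W[...,1]-330)<120)&(hsv[...,1]<60);q=W[b];print("short",len(q),cv2.minEnclosingCircle(q[:,:2].astype(np.float32)))
E
```

```text
sg 1 turn [-0.    0.02  0.13] 0.1 shift cm [-0.37 20.51 31.1 ] 37.3
sg -1 turn [180.     0.2   -0.04] 180.0 shift cm [ -0.37 -20.51 -31.1 ] 37.3
now [569.23 -61.41 261.28] q [-0.11  0.24  1.72 -0.    1.18 -1.36] t 10.9 F [ 0.68  0.7  -3.07] op 0.638
[217.59 219.45]
short 376 ((359.3009338378906, 316.0851135253906), 28.86089324951172)
```

View pics/s5.png

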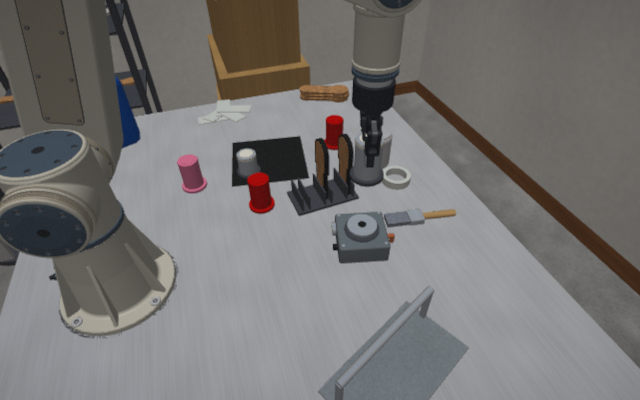

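Call:
jog_arm --pt "0 0 0 -0.1 0.6 0.9 0.3" --pt "0 0 0 -0.1 1 1.5 0.3" --pt "0 0 0 -0.1 1.6 2.3 0.3" --pt "0 0 0 -0.1 1.6 2.3 0.3" --pt "0 0 0 0 1.6 2.3 0.3" --pt "0 0 0 0 1.6 2.3 0.3" --pt "0 0 0 0 1.6 2.3 0.3" --pt "0 0 0 0 1.6 2.3 0.3" --pt "0 0 0 0 1.6 2.3 0.3" --pt "0 0 0 0 1.6 2.3 0.3" --pt "0 0 0 0 1.6 2.3 0.3" --pt "0 0 0 0 1.6 2.3 0.3" --pt "0 0 0 0 1.6 2.3 0.3" --pt "0 0 0 0 1.2 2 0.3" --pt "0 0 0 0 0.8 1.4 0.3" --pt "0 0 0 0 0.4 0.6 0.3" --pt "0 0 0 0 0 0 0.3" --pt "0 0 0 0 0 0 0.3"

```text
clock: 12.8
eef_pos: [463.1, 306.8, 264.0]
tcp_rot: [3.01, 1.57, -2.022]
contact_force: [0.3, 0.0, -1.3]
opening: 0.642
```

```bash
python3 - <<'E'
from h import *
plan((462,310,55)); 
p,d=r.grab_frame("wrist");cv2.imwrite("pics/w6.png",p[:,:,::-1])
E
```

```text
sg 1 turn [-0.   -0.05 -0.01] 0.0 shift cm [20.9   0.2   0.26] 20.9
sg -1 turn [180.    -0.01   0.07] 180.0 shift cm [20.9  -0.2  -0.26] 20.9
now [463.11 306.85 264.01] q [ 0.58  0.21  1.75 -0.    1.18 -0.67] t 12.8 F [ 0.34  0.02 -1.33] op 0.642
```

View pics/w6.png

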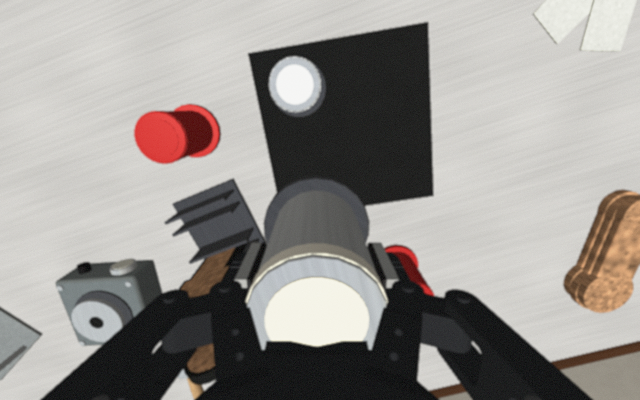

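Call:
jog_arm --pt "0 0 0 1.5 0.2 0.3 0.3" --pt "0 0 0 3 0 0 0.3" --pt "0 0 0 3 0 0 0.3" --pt "0 0 0 3 0 0 0.3" --pt "0 0 0 3 0 0 0.3" --pt "0 0 0 3 0 0 0.3" --pt "0 0 0 2.2 0 0 0.3" --pt "0 0 0 1.5 0 0 0.3" --pt "0 0 0 0.6 0 0 0.3" --pt "0 0 0 0.3 0 0 0.3" --pt "0 0 0 0.3 0 0 0.3" --pt "0 0 0 0.2 0 0 0.3" --pt "0 0 0 0.1 0 0 0.3" --pt "0 0 0 0 0 0 0.3"

```text
clock: 14.25
eef_pos: [462.4, 311.1, 47.6]
tcp_rot: [-0.665, 1.57, 0.587]
contact_force: [-0.3, -0.3, -2.9]
opening: 0.637
```

```bash
python3 - <<'E'
from h import *
plan((462,310,45)); 
E
```

```text
sg 1 turn [-0.    0.03  0.02] 0.0 shift cm [ 0.26 -0.   -0.12] 0.3
sg -1 turn [180.     0.03  -0.04] 180.0 shift cm [0.26 0.   0.12] 0.3
now [462.36 311.11  47.64] q [ 0.59  0.49  1.91 -0.    0.74 -0.66] t 14.25 F [-0.3  -0.26 -2.9 ] op 0.637
```

Call:
jog_arm --pt "0 0 0 0.1 0 0 0.3" --pt "0 0 0 0.1 0 0 0.3" --pt "0 0 0 0 0 0 0.3"

```text
clock: 14.55
eef_pos: [462.3, 311.1, 45.8]
tcp_rot: [-0.605, 1.57, 0.646]
contact_force: [-0.9, -1.6, 3.9]
opening: 0.636
```

Call:
jog_arm --pt "0 0 0 0 0 0 1" --pt "0 0 0 0 0 0 1" --pt "0 0 0 0 0 0 1" --pt "0 0 0 0 0 0 1" --pt "0 0 0 0 0 0 1" --pt "0 0 0 -1 0 0 1" --pt "0 0 0 -2 0 0 1" --pt "0 0 0 -3 0 0 1" --pt "0 0 0 -3 0 0 1" --pt "0 0 0 -3 0 0 1" --pt "0 0 0 -3 0 0 1" --pt "0 0 0 -2 0 0 1" --pt "0 0 0 -1 0 0 1" --pt "0 0 0 0 0 0 1"

```text
clock: 15.95
eef_pos: [462.8, 311.4, 226.9]
tcp_rot: [-0.658, 1.568, 0.593]
contact_force: [0.2, 0.3, -0.9]
opening: 0.998
```

```bash
cat >> h.py <<'E'
def lids(name="wrist",out=None):
    s=r.sense();p,d=r.grab_frame(name);K,T=camT(name,s);W=cloud(d,K,T)
    if out: cv2.imwrite(out,p[:,:,::-1])
    hsv=cv2.cvtColor(p,cv2.COLOR_RGB2HSV)
    for z0,nm in((98,"mid"),(73,"short")):
        b=(abs(W[...,2]-z0)<6)&(hsv[...,1]<60)&(p.max(2)>90)
        n,l,st,ce=cv2.connectedComponentsWithStats(b.astype(np.uint8))
        for i in range(1,n):
            if st[i,4]>150:
                q=W[l==i];print(nm,ce[i],st[i,4],q.mean(0),cv2.minEnclosingCircle(q[:,:2].astype(np.float32)))
E
python3 - <<'E'
from h import *
lids("wrist","pics/w7.png");lids("top")
plan((359,316.3,180))
E
```

```text
mid [315.7  187.89] 2452 [459.73 312.6   98.39] ((461.3447265625, 312.160888671875), 28.65561294555664)
short [287.32  82.79] 2853 [357.67 317.47  73.56] ((357.93072509765625, 317.0438232421875), 28.465383529663086)
short [ 61.6 334.7] 906 [551.15 -65.17  72.33] ((562.27001953125, -62.19225311279297), 35.366485595703125)
short [371.73 164.81] 513 [568.33 -61.12  72.33] ((568.8784790039062, -61.031978607177734), 35.93210983276367)
sg 1 turn [-0.   -0.04 -0.03] 0.1 shift cm [ 4.46  9.94 -2.7 ] 11.2
sg -1 turn [180.    -0.05   0.06] 180.0 shift cm [ 4.46 -9.94  2.7 ] 11.2
now [461.8  310.67 224.61] q [ 0.59  0.25  1.79 -0.    1.1  -0.66] t 16.05 F [-0.32  0.3   0.35] op 1.003
```

View pics/w7.png

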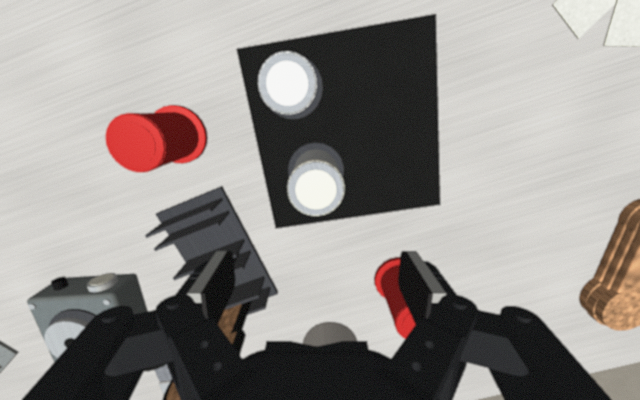

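Wrist view: mid pot upright on the mat at (316,188), short at (287,83). Now the short pot.

Call:
jog_arm --pt "0 0 0 0 1.5 -0.4 1" --pt "0 0 0 0 2.5 -0.7 1" --pt "0 0 0 0 2.5 -0.7 1" --pt "0 0 0 0 2.5 -0.7 1" --pt "0 0 0 0 1 -0.2 1" --pt "0 0 0 2 0 0 1" --pt "0 0 0 3 0 0 1" --pt "0 0 0 3 0 0 1" --pt "0 0 0 3 0 0 1" --pt "0 0 0 1 0 0 1" --pt "0 0 0 0 0 0 1"

```text
clock: 17.15
eef_pos: [357.8, 316.0, 103.9]
tcp_rot: [2.617, 1.567, -2.415]
contact_force: [-0.5, -0.6, 0.4]
opening: 1.0
```

```bash
python3 - <<'E'
from h import *
lids("top")
plan((359,316.3,20))
E
```

```text
mid [226.84 205.01] 367 [462.26 310.84  98.57] ((462.4517822265625, 311.30462646484375), 28.43505096435547)
short [371.72 164.78] 514 [568.4  -61.09  72.44] ((568.972900390625, -60.952789306640625), 35.89082336425781)
sg 1 turn [-0.   -0.07 -0.04] 0.1 shift cm [ 8.51 -0.05 -0.02] 8.5
sg -1 turn [180.    -0.06   0.11] 180.0 shift cm [8.51 0.05 0.02] 8.5
now [358.58 316.66 105.12] q [ 0.72  0.3   2.05 -0.    0.79 -0.53] t 17.2 F [ 0.26 -0.28 -0.48] op 0.997
```

Call:
jog_arm --pt "0 0 0 2 0 0 1" --pt "0 0 0 2.5 0 0 1" --pt "0 0 0 2 0 0 1" --pt "0 0 0 1.2 0 0 1" --pt "0 0 0 0.6 0 0 1" --pt "0 0 0 0 0 0 1" --pt "0 0 0 0 0 0 0.3" --pt "0 0 0 0 0 0 0.3" --pt "0 0 0 0 0 0 0.3" --pt "0 0 0 0 0 0 0.3" --pt "0 0 0 0 0 0 0.3" --pt "0 0 0 0 0 0 0.3" --pt "0 0 0 0 0 0 0.3"

```text
clock: 18.5
eef_pos: [359.2, 317.1, 23.5]
tcp_rot: [-0.566, 1.57, 0.685]
contact_force: [-1.2, -2.0, 10.0]
opening: 0.64
```

Call:
jog_arm --pt "0 0 0 -0.5 0 0 0.3" --pt "0 0 0 -1.5 0 0 0.3" --pt "0 0 0 -2.5 0 0 0.3" --pt "0 0 0 -3 0 0 0.3" --pt "0 0 0 -3 0 0 0.3" --pt "0 0 0 -3 0 0 0.3" --pt "0 0 0 -3 0 0 0.3" --pt "0 0 0 -3 0 0 0.3" --pt "0 0 0 -2.5 0 0 0.3" --pt "0 0 0 -1 0 0 0.3" --pt "0 0 0 0 0 0 0.3"

```text
clock: 19.6
eef_pos: [359.2, 317.1, 253.4]
tcp_rot: [-0.52, 1.568, 0.731]
contact_force: [0.0, 0.3, -2.4]
opening: 0.641
```

```bash
python3 - <<'E'
from h import *
plan((568.6,-61,250))
p,d=r.grab_frame("wrist");cv2.imwrite("pics/w8.png",p[:,:,::-1])
E
```

```text
sg 1 turn [-0.    0.13  0.07] 0.1 shift cm [  0.34 -31.77 -29.31] 43.2
sg -1 turn [180.     0.11  -0.2 ] 180.0 shift cm [ 0.34 31.77 29.31] 43.2
now [359.16 317.14 253.45] q [ 0.72  0.1   1.91  0.    1.13 -0.53] t 19.6 F [ 0.03  0.32 -2.38] op 0.641
```

View pics/w8.png

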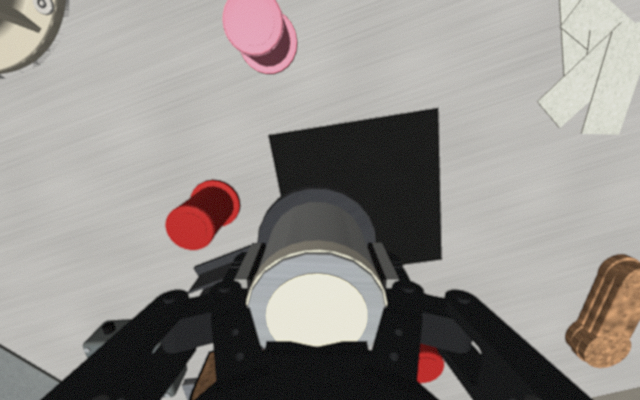

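Short pot held upright (lid at about (317,312)). Carrying it to the plate.

Call:
jog_arm --pt "0 0 0 0 -0.7 -0.6 0.3" --pt "0 0 0 0 -1.5 -1.4 0.3" --pt "0 0 0 0 -2.2 -2 0.3" --pt "0 0 0 0 -2.2 -2 0.3" --pt "0 0 0 0 -2.2 -2 0.3" --pt "0 0 0 0 -2.2 -2 0.3" --pt "0 0 0 0 -2.2 -2 0.3" --pt "0 0 0 0 -2.2 -2 0.3" --pt "0 0 0 0 -2.2 -2 0.3" --pt "0 0 0 0 -2.2 -2 0.3" --pt "0 0 0 0 -2.2 -2 0.3" --pt "0 0 0 0 -2.2 -2 0.3" --pt "0 0 0 0 -2.2 -2 0.3" --pt "0 0 0 0 -2.2 -2 0.3" --pt "0 0 0 0 -1.5 -1.4 0.3" --pt "0 0 0 0 -1 -1 0.3" --pt "0 0 0 0 -0.7 -0.9 0.3" --pt "0 0 0 0 0 0 0.3" --pt "0 0 0 0 0 0 0.3"

```text
clock: 21.55
eef_pos: [568.0, -61.0, 251.9]
tcp_rot: [1.483, 1.57, 2.734]
contact_force: [-0.3, -0.2, -2.5]
opening: 0.639
```

```bash
python3 - <<'E'
from h import *
plan((568.6,-61,105)); 
p,d=r.grab_frame("side");cv2.imwrite("pics/s9.png",p[:,:,::-1])
K,T=camT("side");W=cloud(d,K,T);c=W[...,2]
b=(np.hypot(W[...,0]-568.6,W[...,1]+61)<45)&(c>100)&(c<320);print(np.percentile(c[b],[0,1]))
E
```

```text
sg 1 turn [ 0.    0.01 -0.06] 0.1 shift cm [14.69 -0.05  0.02] 14.7
sg -1 turn [-180.      0.09    0.01] 180.0 shift cm [14.69  0.05 -0.02] 14.7
now [568.03 -61.01 251.88] q [-0.11  0.25  1.73  0.    1.16 -1.36] t 21.55 F [-0.26 -0.18 -2.52] op 0.639
[231.09 232.69]
```

Call:
jog_arm --pt "0 0 0 1 0 0 0.3" --pt "0 0 0 2.5 0 0 0.3" --pt "0 0 0 2.5 0 0 0.3" --pt "0 0 0 2.5 0 0 0.3" --pt "0 0 0 2.5 0 0 0.3" --pt "0 0 0 2 0 0 0.3" --pt "0 0 0 1.2 0 0 0.3" --pt "0 0 0 0.5 0 0 0.3" --pt "0 0 0 0 0 0 0.3"

```text
clock: 22.5
eef_pos: [568.3, -61.1, 104.9]
tcp_rot: [1.794, 1.57, 3.045]
contact_force: [-0.4, -0.0, -2.7]
opening: 0.636
```

```bash
python3 - <<'E'
from h import *
plan((568.6,-61,82)); 
p,d=r.grab_frame("side");cv2.imwrite("pics/s10.png",cv2.resize(p[150:270,290:450],None,fx=4,fy=4)[:,:,::-1])
E
```

```text
sg 1 turn [-0.   -0.01 -0.04] 0.0 shift cm [ 2.29 -0.02  0.01] 2.3
sg -1 turn [180.    -0.06   0.01] 180.0 shift cm [ 2.29  0.02 -0.01] 2.3
now [568.32 -61.06 104.94] q [-0.11  0.42  1.85 -0.    0.87 -1.36] t 22.5 F [-0.37 -0.02 -2.66] op 0.636
```

View pics/s10.png

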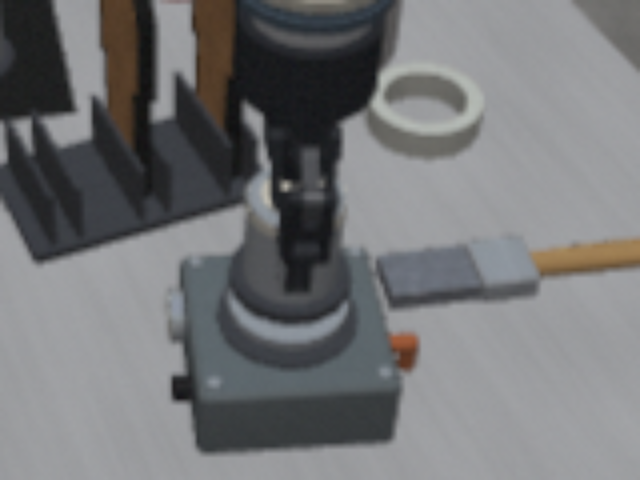

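The side crop shows the short pot just above the plate and centred. Pressing.

Call:
jog_arm --pt "0 0 0 0.6 0 0 0.3" --pt "0 0 0 0.5 0 0 0.3" --pt "0 0 0 0.3 0 0 0.3" --pt "0 0 0 0.3 0 0 0.3" --pt "0 0 0 0.3 0 0 0.3" --pt "0 0 0 0.3 0 0 0.3" --pt "0 0 0 0.2 0 0 0.3" --pt "0 0 0 0 0 0 0.3"

```text
clock: 23.35
eef_pos: [568.8, -61.4, 80.8]
tcp_rot: [-1.321, 1.57, -0.07]
contact_force: [-3.7, 0.4, 9.9]
opening: 0.635
```

Call:
jog_arm --pt "0 0 0 0.1 0 0 0.3" --pt "0 0 0 0 0 0 0.3"

```text
clock: 23.55
eef_pos: [568.9, -61.4, 80.5]
tcp_rot: [-1.348, 1.57, -0.097]
contact_force: [-5.3, -0.4, 14.1]
opening: 0.642
```

Call:
jog_arm --pt "0 0 0 0.1 0 0 0.3" --pt "0 0 0 0.05 0 0 0.3" --pt "0 0 0 0 0 0 0.3" --pt "0 0 0 0 0 0 0.3" --pt "0 0 0 0 0 0 0.3" --pt "0 0 0 0 0 0 0.3" --pt "0 0 0 0 0 0 0.3" --pt "0 0 0 0 0 0 0.3" --pt "0 0 0 0 0 0 0.3" --pt "0 0 0 0 0 0 0.3"

```text
clock: 24.55
eef_pos: [569.0, -61.4, 80.3]
tcp_rot: [-1.382, 1.57, -0.131]
contact_force: [-10.8, 1.0, 29.6]
opening: 0.641
```

```bash
python3 - <<'E'
from h import *
plan((360,316.3,255)); 
p,d=r.grab_frame("side");cv2.imwrite("pics/s11.png",cv2.resize(p[150:270,290:450],None,fx=4,fy=4)[:,:,::-1])
K,T=camT("side");W=cloud(d,K,T)
q=W[(np.hypot(W[...,0]-568.6,W[...,1]+61)<38)&(W[...,2]<130)&(W[...,2]>50)]
h,e=np.histogram(q[:,2],bins=np.arange(52,80,2));print(list(h))
E
```

```text
sg 1 turn [-0.    0.01  0.07] 0.1 shift cm [-17.47  31.72  29.29] 46.6
sg -1 turn [180.     0.11  -0.02] 180.0 shift cm [-17.47 -31.72 -29.29] 46.6
now [569.02 -61.42  80.34] q [-0.11  0.46  1.87 -0.    0.82 -1.36] t 24.55 F [-10.85   0.97  29.62] op 0.641
[np.int64(0), np.int64(11), np.int64(31), np.int64(18), np.int64(18), np.int64(15), np.int64(18), np.int64(42), np.int64(90), np.int64(43), np.int64(6), np.int64(15), np.int64(9)]
```

View pics/s11.png

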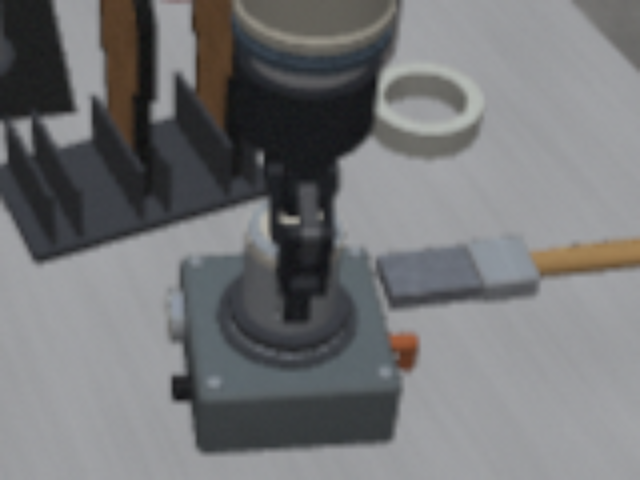

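Fully down and at the stop, with 29.6 N. Brief extra hold, then lift and carry back.

Call:
jog_arm --pt "0 0 0 0 0 0 0.3" --pt "0 0 0 0 0 0 0.3" --pt "0 0 0 -0.3 0 0 0.3" --pt "0 0 0 -0.5 0 0 0.3" --pt "0 0 0 -0.7 0 0 0.3" --pt "0 0 0 -1.5 0 0 0.3" --pt "0 0 0 -2.5 0 0 0.3" --pt "0 0 0 -3 0 0 0.3" --pt "0 0 0 -3 0 0 0.3" --pt "0 0 0 -3 0 0 0.3" --pt "0 0 0 -2 0 0 0.3" --pt "0 0 0 -1 0 0 0.3" --pt "0 0 0 0 0 0 0.3"

```text
clock: 25.9
eef_pos: [569.1, -61.4, 254.2]
tcp_rot: [-1.374, 1.568, -0.123]
contact_force: [0.6, -0.8, -1.6]
opening: 0.638
```

Call:
jog_arm --pt "0 0 0 0 0.7 0.6 0.3" --pt "0 0 0 0 1.5 1.4 0.3" --pt "0 0 0 0 2.2 2 0.3" --pt "0 0 0 0 2.2 2 0.3" --pt "0 0 0 0 2.2 2 0.3" --pt "0 0 0 0 2.2 2 0.3" --pt "0 0 0 0 2.2 2 0.3" --pt "0 0 0 0 2.2 2 0.3" --pt "0 0 0 0 2.2 2 0.3" --pt "0 0 0 0 2.2 2 0.3" --pt "0 0 0 0 2.2 2 0.3" --pt "0 0 0 0 2.2 2 0.3" --pt "0 0 0 0 2.2 2 0.3" --pt "0 0 0 0 2.2 2 0.3" --pt "0 0 0 0 1.5 1.4 0.3" --pt "0 0 0 0 1 1 0.3" --pt "0 0 0 0 0.7 0.9 0.3" --pt "0 0 0 0 0 0 0.3" --pt "0 0 0 0 0 0 0.3"

```text
clock: 27.8
eef_pos: [358.8, 316.3, 252.4]
tcp_rot: [3.069, 1.57, -1.963]
contact_force: [0.6, 0.5, -2.5]
opening: 0.644
```

```bash
python3 - <<'E'
from h import *
lids("top","pics/t12.png"); lids("wrist","pics/w12.png")
plan((359,317,35)); 
E
```

```text
mid [226.85 205.08] 369 [462.08 310.83  98.51] ((462.139892578125, 311.45294189453125), 28.54937171936035)
short [619.06 116.06] 169 [ 693.02 -710.54   68.46] ((689.1410522460938, -708.50146484375), 39.46619415283203)
short [371.71 164.74] 514 [568.51 -61.07  72.42] ((568.5379638671875, -61.0394172668457), 35.664390563964844)
sg 1 turn [ 0.   -0.03  0.  ] 0.0 shift cm [21.76  0.03  0.08] 21.8
sg -1 turn [-180.     -0.     -0.05] 180.0 shift cm [21.76 -0.03 -0.08] 21.8
now [359.06 316.1  252.62] q [ 0.72  0.1   1.91 -0.    1.13 -0.53] t 27.9 F [ 0.05  0.56 -2.05] op 0.638
```

View pics/w12.png

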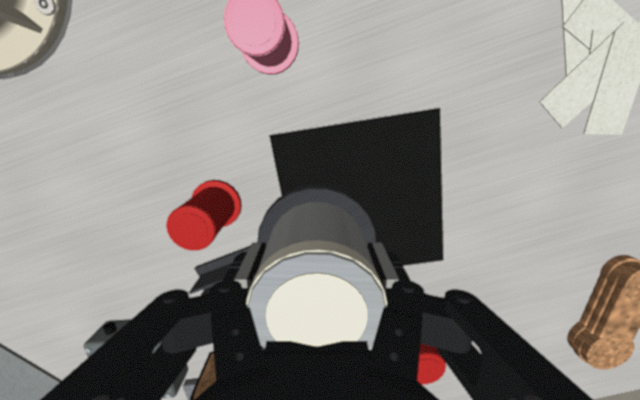

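View pics/t12.png

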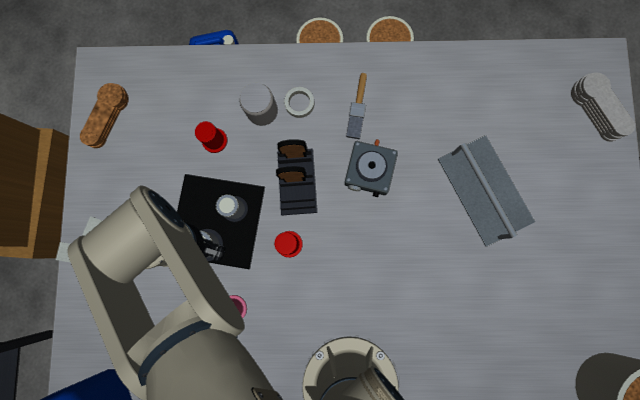

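Call:
jog_arm --pt "0 0 0 1.5 0.1 0.6 0.3" --pt "0 0 0 3 0 0.6 0.3" --pt "0 0 0 3 0 0 0.3" --pt "0 0 0 3 0 0 0.3" --pt "0 0 0 3 0 0 0.3" --pt "0 0 0 3 0 0 0.3" --pt "0 0 0 3 0 0 0.3" --pt "0 0 0 1.5 0 0 0.3" --pt "0 0 0 0.8 0 0 0.3" --pt "0 0 0 0.4 0 0 0.3" --pt "0 0 0 0.2 0 0 0.3" --pt "0 0 0 0.2 0 0 0.3" --pt "0 0 0 0.1 0 0 0.3" --pt "0 0 0 0 0 0 0.3"

```text
clock: 29.3
eef_pos: [361.8, 328.7, 26.2]
tcp_rot: [-0.524, 1.57, 0.727]
contact_force: [-1.0, 0.5, -1.8]
opening: 0.64
```

Call:
jog_arm --pt "0 0 0 0.1 0 0 0.3" --pt "0 0 0 0.1 0 0 0.3" --pt "0 0 0 0.1 0 0 0.3" --pt "0 0 0 0 0 0 0.3"

```text
clock: 29.7
eef_pos: [361.7, 328.6, 23.5]
tcp_rot: [-0.417, 1.571, 0.834]
contact_force: [-2.4, -2.8, 10.5]
opening: 0.644
```

Call:
jog_arm --pt "0 0 0 0 0 0 1" --pt "0 0 0 0 0 0 1" --pt "0 0 0 0 0 0 1" --pt "0 0 0 0 0 0 1" --pt "0 0 0 0 0 0 1" --pt "0 0 0 -1 0 0 1" --pt "0 0 0 -2 0 0 1" --pt "0 0 0 -3 0 0 1" --pt "0 0 0 -3 0 0 1" --pt "0 0 0 -3 0 0 1" --pt "0 0 0 -3 0 0 1" --pt "0 0 0 -3 0 0 1" --pt "0 0 0 -3 0 0 1" --pt "0 0 0 -3 0 0 1" --pt "0 0 0 -1.5 0 0 1" --pt "0 0 0 0 0 0 1"

```text
clock: 31.3
eef_pos: [362.4, 329.2, 280.7]
tcp_rot: [-0.517, 1.566, 0.734]
contact_force: [-0.2, 0.8, -0.2]
opening: 1.002
```

```bash
python3 - <<'E'
from h import *
lids("wrist","pics/w13.png")
plan((538,143,290),zdir=(np.cos(.085),np.sin(.085),0)); 
plan((603,140.5,290),zdir=(np.cos(.085),np.sin(.085),0)); 
E
```

```text
mid [326.77 251.45] 1399 [458.75 312.83  98.24] ((460.8008117675781, 311.9947204589844), 28.673023223876953)
short [315.11 170.96] 1568 [359.71 329.95  73.41] ((360.7982177734375, 329.3753356933594), 28.501296997070312)
sg 1 turn [66.81  0.15 -0.01] 66.8 shift cm [ -1.11 -20.    15.98] 25.6
sg -1 turn [-113.19    0.01    0.16] 113.2 shift cm [ -1.11  20.   -15.98] 25.6
now [361.82 328.68 278.91] q [ 0.73  0.09  1.86 -0.    1.19 -0.52] t 31.35 F [-0.82 -1.47 -0.31] op 0.999
sg 1 turn [66.81  0.15 -0.01] 66.8 shift cm [ -1.11 -20.8   22.43] 30.6
sg -1 turn [-113.19    0.01    0.16] 113.2 shift cm [ -1.11  20.8  -22.43] 30.6
now [361.82 328.68 278.91] q [ 0.73  0.09  1.86 -0.    1.19 -0.52] t 31.35 F [-0.82 -1.47 -0.31] op 0.999
```

View pics/w13.png

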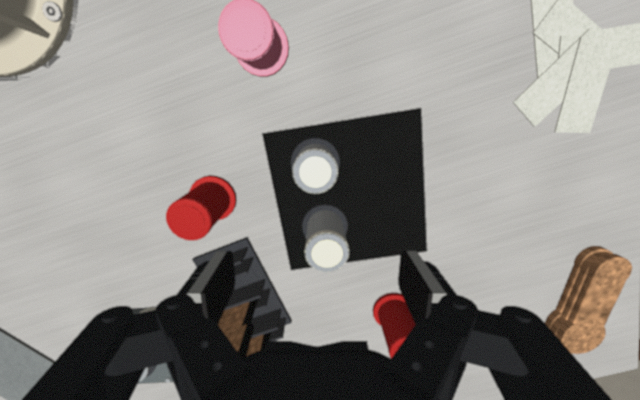

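Wrist view: both pots upright on the mat, short at (315,171) and mid at (327,251). Now the soles. I'll rotate, then move above the nearer one with the jaws part-closed.

Call:
jog_arm --pt "5 0 0 0 0 0 0.45" --pt "7 0 0 0 0 0 0.45" --pt "7 0 0 0 0 0 0.45" --pt "7 0 0 0 0 0 0.45" --pt "7 0 0 0 0 0 0.45" --pt "7 0 0 0 0 0 0.45" --pt "7 0 0 0 0 0 0.45" --pt "7 0 0 0 0 0 0.45" --pt "7 0 0 0 0 0 0.45" --pt "5.8 0 0 0 0 0 0.45" --pt "0 0 0 -0.2 -2 1.6 0.45" --pt "0 0 0 -0.2 -3 2.4 0.45" --pt "0 0 0 -0.2 -3 2.4 0.45" --pt "0 0 0 -0.2 -3 2.4 0.45" --pt "0 0 0 -0.2 -3 2.4 0.45" --pt "0 0 0 -0.1 -3 2.4 0.45" --pt "0 0 0 0 -2 1.6 0.45" --pt "0 0 0 0 -1 0.8 0.45" --pt "0 0 0 0 0 0 0.45" --pt "0 0 0 0 0 0 0.45" --force 50

```text
clock: 33.35
eef_pos: [537.0, 143.3, 288.0]
tcp_rot: [3.026, 1.569, 3.111]
contact_force: [0.5, 0.1, 1.3]
opening: 0.453
```

```bash
python3 - <<'E'
from h import *
plan((538,143,290),zdir=(np.cos(.085),np.sin(.085),0)); 
s=r.sense();p,d=r.grab_frame("wrist");cv2.imwrite("pics/w14.png",p[:,:,::-1]);K,T=camT("wrist",s);W=cloud(d,K,T)
b=(W[...,2]>165)&(W[...,2]<195)&(W[...,0]>480)&(W[...,0]<660)
n,l,st,ce=cv2.connectedComponentsWithStats(b.astype(np.uint8))
for i in range(1,n):
    if st[i,4]>60:
        q=W[l==i]; print(ce[i],st[i,4],q.mean(0),q.min(0),q.max(0)); tp=q[q[:,2]>q[:,2].max()-4]; print(" top",tp.mean(0),cv2.minAreaRect(q[:,:2].astype(np.float32)))
E
```

```text
sg 1 turn [-0.01 -0.1  -0.01] 0.1 shift cm [-0.2  -0.03  0.09] 0.2
sg -1 turn [179.99  -0.02   0.16] 180.0 shift cm [-0.2   0.03 -0.09] 0.2
now [537.04 143.25 287.99] q [0.26 0.2  1.72 0.   1.23 0.17] t 33.35 F [0.46 0.12 1.29] op 0.453
[317.2  190.17] 884 [535.71 150.27 182.33] [528.12 111.45 165.08] [543.84 177.15 189.58]
 top [536.06 144.88 187.37] ((536.1019287109375, 144.08160400390625), (12.804341316223145, 65.82412719726562), 3.2137975692749023)
[385.57 199.27] 1131 [599.42 146.46 180.54] [593.03 109.78 165.05] [609.21 174.46 189.68]
 top [601.05 142.28 187.4 ] ((601.0088500976562, 142.156005859375), (13.000409126281738, 64.18782806396484), 3.5989556312561035)
```

View pics/w14.png

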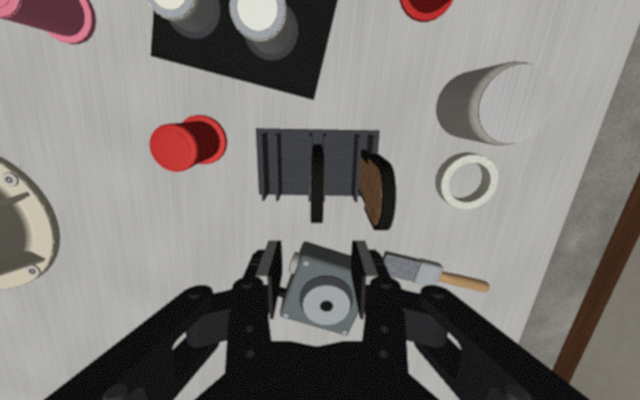

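Wrist view: the near sole's toe edge at (317,190) is centred between the fingertips, and the other is at (385,200). Descending to grip 30 mm below the toe.

Call:
jog_arm --pt "0.6 0 0 1 0 0 0.45" --pt "0 0 0 2.5 0 0 0.45" --pt "0 0 0 3 0 0 0.45" --pt "0 0 0 3 0 0 0.45" --pt "0 0 0 2.5 0 0 0.45" --pt "0 0 0 2 0 0 0.45" --pt "0 0 0 0.9 0 0 0.45" --pt "0 0 0 0 0 0 0.45" --pt "0 0 0 0 0 0 0" --pt "0 0 0 0 0 0 0" --pt "0 0 0 0 0 0 0" --pt "0 0 0 0 0 0 0" --pt "0 0 0 0 0 0 0" --pt "0 0 0 0 0 0 0" --force 60

```text
clock: 34.8
eef_pos: [538.8, 143.1, 141.0]
tcp_rot: [0.274, 1.569, 0.348]
contact_force: [-1.0, 0.2, 7.0]
opening: 0.132
```

```bash
python3 - <<'E'
from h import *
plan((538,143,330)); 
E
```

```text
sg 1 turn [ 0.    0.11 -0.03] 0.1 shift cm [-18.9   -0.    -0.08] 18.9
sg -1 turn [-180.      0.05    0.18] 180.0 shift cm [-18.9    0.     0.08] 18.9
now [538.77 143.08 140.98] q [0.26 0.35 1.86 0.   0.93 0.18] t 34.8 F [-1.    0.25  6.99] op 0.132
```

Call:
jog_arm --pt "0 0 0 -0.5 0 0 0" --pt "0 0 0 -1.5 0 0 0" --pt "0 0 0 -2.5 0 0 0" --pt "0 0 0 -2.5 0 0 0" --pt "0 0 0 -2.5 0 0 0" --pt "0 0 0 -2.5 0 0 0" --pt "0 0 0 -2.5 0 0 0" --pt "0 0 0 -2.5 0 0 0" --pt "0 0 0 -2 0 0 0" --pt "0 0 0 -1 0 0 0" --pt "0 0 0 0 0 0 0"

```text
clock: 35.9
eef_pos: [538.5, 142.9, 341.1]
tcp_rot: [0.164, 1.568, 0.238]
contact_force: [0.7, 0.1, -1.6]
opening: 0.133
```

```bash
python3 - <<'E'
from h import *
s=r.sense();p,d=r.grab_frame("side");cv2.imwrite("pics/s15.png",p[:,:,::-1]);K,T=camT("side");W=cloud(d,K,T)
b=(abs(W[...,0]-538)<40)&(abs(W[...,1]-143)<50)&(W[...,2]>195)&(W[...,2]<395);q=W[b];print(q.min(0),s["eef_pos"],s["contact_force"])
k=q[(q[:,2]<300)];c=k.mean(0);print(c,np.linalg.svd(k-c)[2][2], k[:,1].min(),k[:,1].max())
for z in range(210,330,20):
    k=q[(q[:,2]>z)&(q[:,2]<z+20)]
    if len(k):print(z,len(k),k.mean(0),k.min(0)[1],k.max(0)[1])
p,d=r.grab_frame("top");cv2.imwrite("pics/t15.png",p[:,:,::-1])
E
```

```text
[499.17 104.58 206.74] [538.49 142.88 341.06] [ 0.71  0.14 -1.57]
[536.27 131.88 255.06] [0.98 0.2  0.01] 106.21678595351773 170.6579344907559
210 92 [536.49 131.67 219.8 ] 113.06861698968385 164.16323051111306
230 88 [536.44 130.72 239.8 ] 113.52036009055723 163.35383968131737
250 103 [536.31 132.01 259.91] 111.82121878283317 170.6579344907559
270 106 [536.5  132.54 280.04] 112.83920427073883 170.5820378670354
290 109 [535.33 131.81 301.11] 105.0600574964268 173.69662889370784
310 127 [535.77 130.24 320.16] 104.57662870577849 172.72623693612627
```

View pics/s15.png

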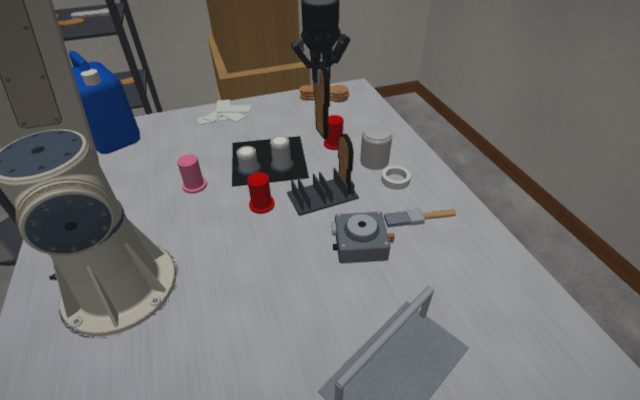

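Sole held, hanging straight with its heel at z≈207 (heel is about 133 mm below the TCP). Moving towards the rack, then turning and tilting.

```bash
cat >> h.py <<'E'
YAW=np.radians(-64); RX=np.array([np.cos(YAW),np.sin(YAW),0]); RY=np.array([-np.sin(YAW),np.cos(YAW),0]); RO=np.array([497.3,-347.5,0])
UP=np.array([0,0,1.])
def rackpose(dx,y,dz,tilt=20,L=133):
    a=np.radians(tilt);u=-np.sin(a)*RX+np.cos(a)*UP
    hz=6+6*np.sin(a); t=(100-hz+14*np.sin(a))/np.cos(a); X=t*np.sin(a)+14*np.cos(a)
    heel=RO+RX*(X+dx)+RY*y+UP*(hz+dz)
    return heel+L*u, RX*np.cos(a)+UP*np.sin(a), -u
E
python3 - <<'E'
from h import *
plan((500,-100,341))
pos,z,x=rackpose(5,-50,120);print(pos,z,x);plan(pos,z,x)
E
```

```text
sg 1 turn [ 0.   -0.06  0.01] 0.1 shift cm [ -0.21 -23.92  -5.56] 24.6
sg -1 turn [-180.     -0.02   -0.1 ] 180.0 shift cm [-0.21 23.92  5.56] 24.6
now [537.6  142.66 338.89] q [ 0.26  0.16  1.65 -0.    1.33  0.18] t 36.0 F [-0.92  0.68 -2.12] op 0.137
[ 455.81 -376.5   253.03] [ 0.41 -0.84  0.34] [ 0.15 -0.31 -0.94]
sg 1 turn [ 67.56 -17.61 -11.86] 70.8 shift cm [ 22.8  -30.11  37.54] 53.3
sg -1 turn [-110.41   13.15  -19.52] 112.9 shift cm [ 22.8   30.11 -37.54] 53.3
now [537.6  142.66 338.89] q [ 0.26  0.16  1.65 -0.    1.33  0.18] t 36.0 F [-0.92  0.68 -2.12] op 0.137
```

Call:
jog_arm --pt "0 0 0 -0.1 -1 -0.2 0" --pt "0 0 0 -0.1 -2 -0.5 0" --pt "0 0 0 0 -3 -0.7 0" --pt "0 0 0 0 -3 -0.7 0" --pt "0 0 0 0 -3 -0.7 0" --pt "0 0 0 0 -3 -0.7 0" --pt "0 0 0 0 -3 -0.7 0" --pt "0 0 0 0 -3 -0.7 0" --pt "0 0 0 0 -2 -0.5 0" --pt "0 0 0 0 -0.9 -0.2 0" --pt "0 0 0 0 0 0 0" --pt "7 0 0 0 0 0 0" --pt "7 0 0 0 0 0 0" --pt "7 0 0 0 0 0 0" --pt "7 0 0 0 0 0 0" --pt "7 0 0 0 0 0 0" --pt "7 0 0 0 0 0 0" --pt "7 0 0 0 0 0 0" --pt "7 0 0 0 0 0 0" --pt "0 0 0 0 0 0 0"

```text
clock: 38.0
eef_pos: [500.1, -98.7, 341.5]
tcp_rot: [-3.01, 1.57, 2.37]
contact_force: [0.5, 0.6, -0.9]
opening: 0.134
```

```bash
python3 - <<'E'
from h import *
pos,z,x=rackpose(5,-50,120);plan(pos,z,x)
E
```

```text
sg 1 turn [ 12.11 -19.96  -2.13] 23.4 shift cm [ 16.19 -16.16  18.62] 29.5
sg -1 turn [-165.36    3.11  -29.21] 167.9 shift cm [ 16.19  16.16 -18.62] 29.5
now [500.05 -98.67 341.46] q [-0.2   0.08  1.74  0.    1.33  0.71] t 38.0 F [ 0.52  0.63 -0.93] op 0.134
```

Call:
jog_arm --pt "2 -3 -0.3 0 0 0 0" --pt "3 -5 -0.5 0 0 0 0" --pt "3 -5 -0.5 0 0 0 0" --pt "3 -5 -0.5 0 0 0 0" --pt "1.1 -2 -0.3 0 0 0 0" --pt "0 0 0 0 0 0 0" --pt "0 0 0 0.8 -0.8 0.9 0" --pt "0 0 0 1.6 -1.6 1.9 0" --pt "0 0 0 1.6 -1.6 1.9 0" --pt "0 0 0 1.6 -1.6 1.9 0" --pt "0 0 0 1.6 -1.6 1.9 0" --pt "0 0 0 1.6 -1.6 1.9 0" --pt "0 0 0 1.6 -1.6 1.9 0" --pt "0 0 0 1.6 -1.6 1.9 0" --pt "0 0 0 1.6 -1.6 1.9 0" --pt "0 0 0 1.6 -1.6 1.9 0" --pt "0 0 0 0.6 -0.6 0.6 0" --pt "0 0 0 0 0 0 0" --pt "0 0 0 0 0 0 0"

```text
clock: 39.9
eef_pos: [458.6, -374.3, 257.2]
tcp_rot: [-0.0, 1.221, -1.116]
contact_force: [-0.5, 0.4, -1.1]
opening: 0.132
```

```bash
python3 - <<'E'
from h import *
pos,z,x=rackpose(5,-50,120);plan(pos,z,x)
s=r.sense();p,d=r.grab_frame("side");cv2.imwrite("pics/s16.png",p[:,:,::-1]);K,T=camT("side");W=cloud(d,K,T)
L=(W-RO);X=L@RX;Y=L@RY;Z=W[...,2]
# rail in the side view
b=(Z>90)&(abs(X)<15)&(abs(Y)<120);print("rail side view",np.median(X[b]),Z[b].max())
b=(Z>112)&(Z<230)&(abs(Y+50)<45)&(abs(X)<130)
for z in range(112,230,15):
    k=b&(Z>=z)&(Z<z+15)
    if k.sum(): print(z,k.sum(),"X",np.percentile(X[k],[5,50,95]),"Y",Y[k].min(),Y[k].max())
print("minZ",Z[b].min())
E
```

```text
sg 1 turn [ 0.05  0.02 -0.02] 0.1 shift cm [ 0.42 -0.34 -0.07] 0.5
sg -1 turn [-179.95    0.03    0.03] 179.9 shift cm [0.42 0.34 0.07] 0.5
now [ 458.56 -374.29  257.2 ] q [-0.59  0.13  1.91 -0.24  0.81  0.67] t 39.9 F [-0.46  0.39 -1.06] op 0.132
rail side view 1.204999609005651 425.677587056705
127 119 X [47.   56.59 58.04] Y -73.5560691220765 -18.75557758702353
142 212 X [44.37 52.44 55.47] Y -73.84216821771703 -19.061352730399634
157 227 X [38.16 46.89 49.89] Y -73.53408057422476 -18.53052872632558
172 234 X [32.7  41.51 44.62] Y -73.86400838660006 -18.483544482017713
187 243 X [27.81 36.06 39.08] Y -74.02823145472097 -19.118238386311692
202 232 X [27.46 30.9  33.84] Y -80.80647933534682 -15.334459226603688
217 275 X [18.44 25.66 28.26] Y -81.9156516145649 -9.93851918078533
minZ 130.60783235839733
```

View pics/s16.png

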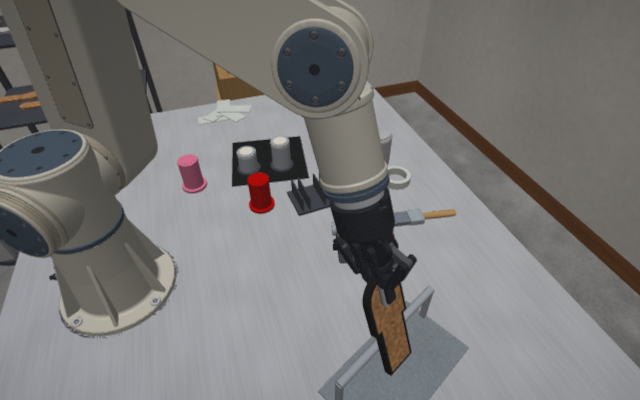

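Side view: the sole is tilted (about 19° by depth) with its heel on the far side of the rail. Lowering.

Call:
jog_arm --pt "0 0 0 0.9 -0.3 -0.35 0" --pt "0 0 0 1.9 0 -0.68 0" --pt "0 0 0 1.9 0 -0.68 0" --pt "0 0 0 1.9 0 -0.68 0" --pt "0 0 0 1.9 0 -0.68 0" --pt "0 0 0 1.4 0 -0.52 0" --pt "0 0 0 0.6 0 -0.2 0" --pt "0 0 0 0 0 0 0" --pt "0 0 0 0 0 0 0"

```text
clock: 40.85
eef_pos: [456.5, -376.4, 146.1]
tcp_rot: [0.001, 1.22, -1.115]
contact_force: [0.1, 0.0, -1.4]
opening: 0.135
```

```bash
cat >> h.py <<'E'
def rackview(y,out,zhi=135):
    s=r.sense();p,d=r.grab_frame("side");cv2.imwrite(out,cv2.resize(p[230:400,300:500],None,fx=3.5,fy=3.5)[:,:,::-1]);K,T=camT("side");W=cloud(d,K,T)
    L=(W-RO);X=L@RX;Y=L@RY;Z=W[...,2]
    b=(Z>10)&(Z<zhi)&(abs(Y-y)<45)&(X>-60)&(X<100)
    for z in range(10,zhi,12):
        k=b&(Z>=z)&(Z<z+12)
        if k.sum()>5: print(z,k.sum(),"X",np.percentile(X[k],[5,50,95]),"Y",Y[k].min(),Y[k].max())
E
python3 - <<'E'
from h import *
pos,z,x=rackpose(5,-50,0);plan(pos,z,x)
rackview(-50,"pics/s17.png")
E
```

```text
sg 1 turn [ 0.06  0.1  -0.04] 0.1 shift cm [ 1.22 -0.06 -0.46] 1.3
sg -1 turn [-179.94    0.07    0.16] 179.9 shift cm [1.22 0.06 0.46] 1.3
now [ 456.46 -376.36  146.12] q [-0.59  0.28  2.02 -0.33  0.56  0.78] t 40.85 F [ 0.09  0.02 -1.38] op 0.135
22 94 X [50.18 57.14 59.13] Y -76.16475464804248 -20.557830990382936
34 135 X [45.31 52.84 55.26] Y -76.3023081538735 -21.434243910453283
46 137 X [39.84 48.6  51.1 ] Y -76.15807155707752 -20.940748422568895
58 140 X [35.81 44.32 46.81] Y -76.34023198481962 -21.425414693377665
70 156 X [31.74 39.91 42.57] Y -76.39531284631781 -21.872428369635497
82 145 X [28.89 35.52 37.85] Y -76.07947064086612 -21.934454587282524
94 216 X [-3.46 30.21 33.5 ] Y -94.88683391238608 -21.537713733758892
106 237 X [ 0.56 26.37 29.28] Y -94.77004737551322 -13.379705766892258
118 211 X [16.05 22.44 25.01] Y -84.638309434969 -13.48669718226663
130 87 X [10.68 19.5  21.2 ] Y -84.02171542860722 -13.913259285115254
```

View pics/s17.png

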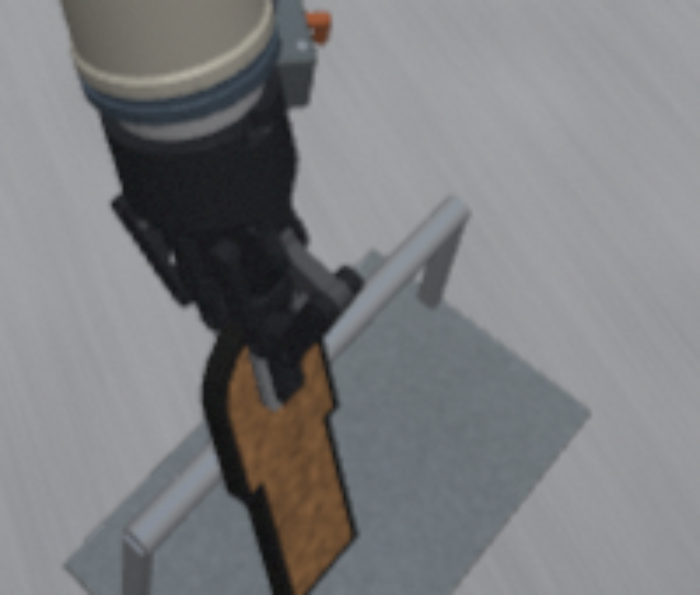

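Side crop shows the sole clear of the rail with its heel about 13 mm above the base. Touching down slowly.

Call:
jog_arm --pt "0 0 0 0.5 0 -0.18 0" --pt "0 0 0 0.3 0 -0.1 0" --pt "0 0 0 0.2 0 -0.07 0" --pt "0 0 0 0.1 0 -0.04 0" --pt "0 0 0 0.1 0 -0.04 0" --pt "0 0 0 0 0 0 0"

```text
clock: 41.5
eef_pos: [456.1, -376.6, 133.0]
tcp_rot: [0.0, 1.22, -1.116]
contact_force: [-0.8, 0.4, 0.2]
opening: 0.131
```

Call:
jog_arm --pt "0 0 0 0.1 0 -0.04 0" --pt "0 0 0 0 0 0 0"

```text
clock: 41.7
eef_pos: [456.3, -376.7, 132.8]
tcp_rot: [0.001, 1.22, -1.116]
contact_force: [-4.3, 5.3, 12.4]
opening: 0.133
```

Call:
jog_arm --pt "0 0 0 -0.07 0 -0.19 0" --pt "0 0 0 -0.03 0 -0.09 0" --pt "0 0 0 0 0 0 0"

```text
clock: 42.0
eef_pos: [455.6, -374.4, 132.5]
tcp_rot: [0.003, 1.219, -1.113]
contact_force: [-0.0, -2.3, 5.7]
opening: 0.131
```

Call:
jog_arm --pt "0 0 0 -0.03 0 -0.09 0" --pt "0 0 0 0 0 0 0"

```text
clock: 42.2
eef_pos: [455.3, -373.6, 132.4]
tcp_rot: [0.003, 1.218, -1.113]
contact_force: [1.5, -3.4, 6.0]
opening: 0.128
```

```bash
python3 - <<'E'
from h import *
pos,z,x=rackpose(0,-50,0);plan(pos,z,x)
rackview(-50,"pics/s18.png")
E
```

```text
sg 1 turn [ 0.04  0.19 -0.08] 0.2 shift cm [-0.13 -0.08 -0.18] 0.2
sg -1 turn [-179.96    0.13    0.29] 180.0 shift cm [-0.13  0.08  0.18] 0.2
now [ 455.25 -373.62  132.45] q [-0.59  0.3   2.04 -0.35  0.53  0.8 ] t 42.2 F [ 1.53 -3.41  6.02] op 0.128
10 83 X [52.79 54.97 57.1 ] Y -75.64712934165762 -21.53942955737508
22 122 X [43.19 50.51 52.8 ] Y -76.23179688977973 -21.071978193478436
34 138 X [39.54 46.11 48.68] Y -76.3504772102529 -21.98367855277681
46 142 X [33.2  41.56 44.1 ] Y -76.13407664054748 -21.102767745214763
58 150 X [28.75 37.2  39.78] Y -76.46149977734188 -21.919414139304568
70 143 X [27.27 32.7  35.07] Y -76.35672691717991 -21.188928336024
82 145 X [25.32 28.35 30.9 ] Y -83.58548102399118 -20.88207546106567
94 241 X [-3.15 23.25 26.06] Y -94.65647834542938 -12.940996757400791
106 241 X [-0.27 18.89 21.71] Y -94.74550891818525 -12.675064458995296
118 187 X [ 7.21 15.14 17.43] Y -84.32993150349414 -14.340037069736423
130 58 X [ 4.41 11.7  13.47] Y -83.97322604885528 -14.321262600693963
```

View pics/s18.png

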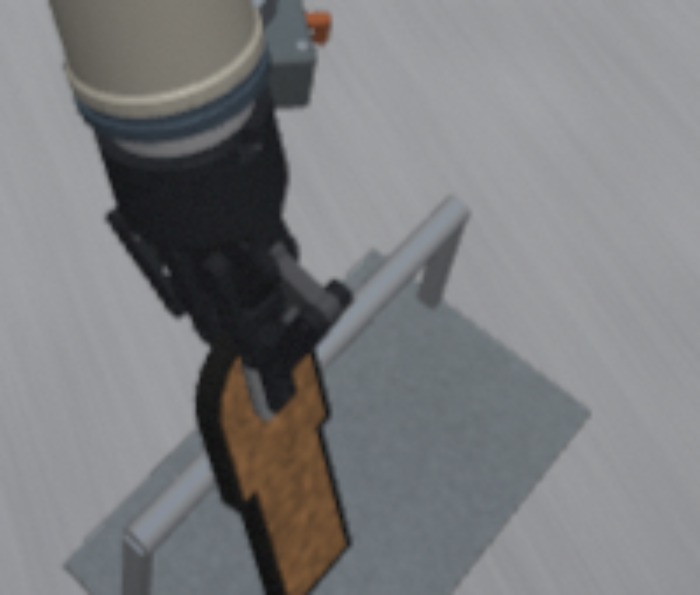

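Call:
jog_arm --pt "0 0 0 -0.03 0 -0.09 0" --pt "0 0 0 -0.03 0 -0.09 0" --pt "0 0 0 0 0 0 0"

```text
clock: 42.55
eef_pos: [454.9, -372.6, 132.5]
tcp_rot: [0.004, 1.217, -1.112]
contact_force: [4.0, -10.7, 1.6]
opening: 0.134
```

Rail contact felt (about 11 N). Releasing and backing out along the sole.

Call:
jog_arm --pt "0 0 0 0 0 0 0.2" --pt "0 0 0 0 0 0 0.3" --pt "0 0 0 0 0 0 0.4" --pt "0 0 0 0 0 0 0.4" --pt "0 0 0 -1 0 0 0.4" --pt "0 0 0 -2 0 0 0.4" --pt "0 0 0 -3 0 0 0.4" --pt "0 0 0 -3 0 0 0.4" --pt "0 0 0 -3 0 0 0.4" --pt "0 0 0 -3 0 0 0.4" --pt "0 0 0 -2 0 0 0.4" --pt "0 0 0 0 0 0 0.4"

```text
clock: 43.75
eef_pos: [428.7, -318.7, 294.9]
tcp_rot: [0.009, 1.216, -1.107]
contact_force: [-0.0, -0.3, 0.5]
opening: 0.4
```

```bash
python3 - <<'E'
from h import *
plan((560,0,345),zdir=(np.cos(.075),np.sin(.075),0))
rackview(-50,"pics/s19.png",190)
E
```

```text
sg 1 turn [-67.5   17.95  11.92] 70.9 shift cm [-5.01 30.8  15.48] 34.8
sg -1 turn [110.4   13.22 -19.89] 113.0 shift cm [ -5.01 -30.8  -15.48] 34.8
now [ 428.74 -318.7   294.93] q [-0.52 -0.    1.97 -0.25  0.89  0.73] t 43.75 F [-0.01 -0.25  0.51] op 0.4
10 86 X [52.66 55.23 57.37] Y -75.04376070242759 -22.922872028568168
22 123 X [42.29 50.57 53.13] Y -75.89806033729188 -20.869149658690773
34 145 X [39.39 45.94 48.77] Y -76.0450718066454 -21.584757058187225
46 142 X [33.39 41.23 43.83] Y -76.1172514095961 -21.44147257090393
58 146 X [27.74 36.81 39.45] Y -76.09786933021842 -22.506218293605663
70 151 X [26.93 32.32 34.72] Y -76.20382323866683 -21.74354578898129
82 150 X [24.86 27.6  30.04] Y -83.85448892073258 -18.58775636014039
94 248 X [-3.12 22.32 25.15] Y -94.42747793888428 -14.001711349434599
106 239 X [ 1.1  17.96 20.79] Y -94.51872402591182 -13.22066802349135
118 212 X [ 7.82 13.77 16.48] Y -84.45826111817921 -13.444180786084189
130 218 X [ 2.79  9.18 11.85] Y -84.27077560072559 -13.990565720746867
142 226 X [-5.21  4.52  7.11] Y -84.04527062756539 -14.191017351202893
154 245 X [-11.36  -0.42   2.47] Y -81.72274654885919 -16.619389260153675
166 272 X [-16.04  -7.27  -2.32] Y -74.88108324749496 -23.63332760059669
```

View pics/s19.png

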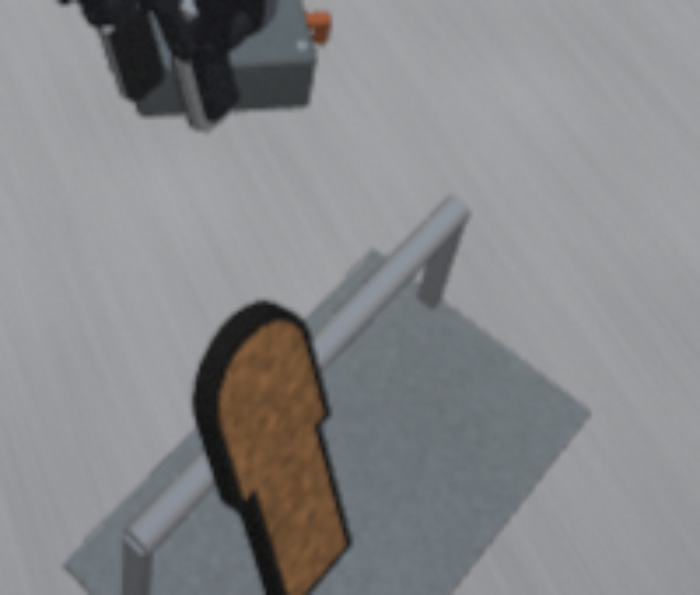

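The first sole leans at about 21° on the rail, stable. Fetching the second.

Call:
jog_arm --pt "-4.7 1.2 0.8 0 0 0 0.45" --pt "-7 1.86 1.23 0 0 0 0.45" --pt "-7 1.86 1.23 0 0 0 0.45" --pt "-7 1.86 1.23 0 0 0 0.45" --pt "-7 1.86 1.23 0 0 0 0.45" --pt "-7 1.86 1.23 0 0 0 0.45" --pt "-7 1.86 1.23 0 0 0 0.45" --pt "-7 1.86 1.23 0 0 0 0.45" --pt "-7 1.86 1.23 0 0 0 0.45" --pt "-6.8 1.8 1.2 0 0 0 0.45" --pt "0 0 0 0 0 0 0.45"

```text
clock: 44.9
eef_pos: [427.9, -319.1, 289.7]
tcp_rot: [2.765, 1.563, 2.84]
contact_force: [0.5, -0.3, 0.1]
opening: 0.45
```

```bash
python3 - <<'E'
from h import *
plan((602,142,295),zdir=(np.cos(.075),np.sin(.075),0))
E
```

```text
sg 1 turn [ 0.02 -0.4  -0.16] 0.4 shift cm [-0.53 44.67 20.82] 49.3
sg -1 turn [-179.98    0.25   -0.63] 180.0 shift cm [ -0.53 -44.67 -20.82] 49.3
now [ 427.89 -319.08  289.72] q [-0.64  0.16  1.76 -0.    1.23 -0.72] t 44.9 F [ 0.54 -0.34  0.12] op 0.45
```

Call:
jog_arm --pt "0 -0.4 -0.2 -0.1 1.4 0.6 0.45" --pt "0 0 0 -0.1 2.5 1.2 0.45" --pt "0 0 0 -0.1 3 1.4 0.45" --pt "0 0 0 -0.1 3 1.4 0.45" --pt "0 0 0 -0.1 3 1.4 0.45" --pt "0 0 0 0 3 1.4 0.45" --pt "0 0 0 0 3 1.4 0.45" --pt "0 0 0 0 3 1.4 0.45" --pt "0 0 0 0 3 1.4 0.45" --pt "0 0 0 0 3 1.4 0.45" --pt "0 0 0 0 3 1.4 0.45" --pt "0 0 0 0 3 1.4 0.45" --pt "0 0 0 0 3 1.4 0.45" --pt "0 0 0 0 3 1.4 0.45" --pt "0 0 0 0 2.5 1.2 0.45" --pt "0 0 0 0 1.5 0.7 0.45" --pt "0 0 0 0 0.8 0.3 0.45" --pt "0 0 0 0 0 0 0.45" --pt "0 0 0 0 0 0 0.45"

```text
clock: 46.8
eef_pos: [601.8, 141.6, 295.5]
tcp_rot: [-1.032, 1.567, -0.959]
contact_force: [0.5, 0.7, -0.5]
opening: 0.445
```

```bash
python3 - <<'E'
from h import *
plan((602,142,290),zdir=(np.cos(.075),np.sin(.075),0)); 
s=r.sense();p,d=r.grab_frame("wrist");cv2.imwrite("pics/w20.png",p[:,:,::-1]);K,T=camT("wrist",s);W=cloud(d,K,T)
b=(W[...,2]>165)&(W[...,2]<195)&(W[...,0]>480)&(W[...,0]<660)
n,l,st,ce=cv2.connectedComponentsWithStats(b.astype(np.uint8))
for i in range(1,n):
    if st[i,4]>60:
        q=W[l==i]; print(ce[i],st[i,4],q.min(0),q.max(0)); tp=q[q[:,2]>q[:,2].max()-4]; print(" top",tp.mean(0),cv2.minAreaRect(q[:,:2].astype(np.float32)))
lids("top")
E
```

```text
sg 1 turn [-0.1   0.1   0.17] 0.2 shift cm [0.55 0.04 0.02] 0.6
sg -1 turn [179.9    0.27  -0.16] 179.9 shift cm [ 0.55 -0.04 -0.02] 0.6
now [601.81 141.58 295.53] q [ 0.23  0.29  1.58 -0.    1.27  0.16] t 46.8 F [ 0.47  0.66 -0.5 ] op 0.445
[317.12 188.74] 834 [593.21 111.29 165.4 ] [609.08 174.67 189.89]
 top [601.27 141.94 187.48] ((601.5325317382812, 142.96749877929688), (12.387540817260742, 63.22114944458008), 3.995115041732788)
short [371.68 164.81] 506 [568.37 -61.01  72.22] ((568.837890625, -60.84165573120117), 35.65206527709961)
short [219.56 244.8 ] 298 [362.31 333.14  73.64] ((362.5078430175781, 329.7589111328125), 27.825475692749023)
```

View pics/w20.png

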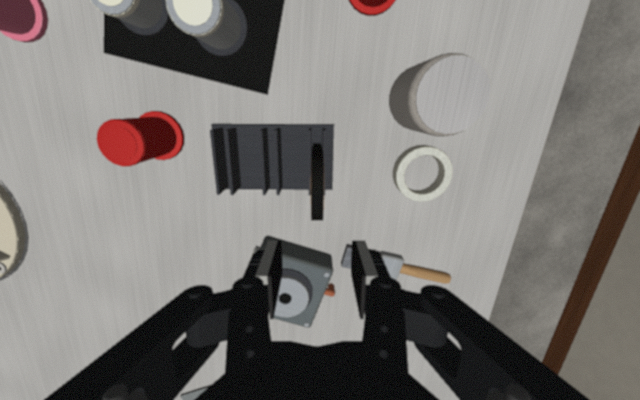

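The remaining sole is centred between the fingers at (317,189). Gripping.

Call:
jog_arm --pt "0 0 0 1.2 0 0 0.45" --pt "0 0 0 2.5 0 0 0.45" --pt "0 0 0 3 0 0 0.45" --pt "0 0 0 3 0 0 0.45" --pt "0 0 0 3 0 0 0.45" --pt "0 0 0 2 0 0 0.45" --pt "0 0 0 0.9 0 0 0.45" --pt "0 0 0 0 0 0 0.45" --pt "0 0 0 0 0 0 0" --pt "0 0 0 0 0 0 0" --pt "0 0 0 0 0 0 0" --pt "0 0 0 0 0 0 0" --pt "0 0 0 0 0 0 0" --pt "0 0 0 0 0 0 0" --force 60

```text
clock: 48.3
eef_pos: [603.5, 142.1, 141.0]
tcp_rot: [-0.487, 1.566, -0.413]
contact_force: [0.5, 0.0, 5.4]
opening: 0.133
```

Call:
jog_arm --pt "0 0 0 -0.5 0 0 0" --pt "0 0 0 -1.5 0 0 0" --pt "0 0 0 -2.5 0 0 0" --pt "0 0 0 -2.5 0 0 0" --pt "0 0 0 -2.5 0 0 0" --pt "0 0 0 -2.5 0 0 0" --pt "0 0 0 -2.5 0 0 0" --pt "0 0 0 -2.5 0 0 0" --pt "0 0 0 -2 0 0 0" --pt "0 0 0 -1 0 0 0" --pt "0 0 0 0 0 0 0"

```text
clock: 49.4
eef_pos: [602.7, 142.6, 341.6]
tcp_rot: [-0.392, 1.565, -0.318]
contact_force: [0.7, 0.6, -2.0]
opening: 0.131
```

```bash
python3 - <<'E'
from h import *
s=r.sense();p,d=r.grab_frame("side");cv2.imwrite("pics/s21.png",p[:,:,::-1]);K,T=camT("side");W=cloud(d,K,T)
b=(abs(W[...,0]-602)<40)&(abs(W[...,1]-143)<50)&(W[...,2]>195)&(W[...,2]<395);q=W[b];print(q.min(0),s["eef_pos"],s["contact_force"],len(q))
plan((560,-90,341))
pos,z,x=rackpose(5,50,120);print(pos);plan(pos,z,x)
E
```

```text
[563.21 102.79 207.04] [602.68 142.56 341.63] [ 0.75  0.64 -2.02] 1282
sg 1 turn [-0.    0.17  0.14] 0.2 shift cm [ -0.1  -22.87  -5.92] 23.6
sg -1 turn [180.     0.22  -0.26] 180.0 shift cm [-0.1  22.87  5.92] 23.6
now [602.15 142.44 340.03] q [ 0.23  0.26  1.52 -0.    1.36  0.16] t 49.45 F [-0.19  0.11 -2.43] op 0.137
[ 545.69 -332.66  253.03]
sg 1 turn [ 67.51 -17.34 -11.88] 70.7 shift cm [ 21.93 -25.9   34.83] 48.6
sg -1 turn [-110.5    13.17  -19.22] 112.9 shift cm [ 21.93  25.9  -34.83] 48.6
now [602.15 142.44 340.03] q [ 0.23  0.26  1.52 -0.    1.36  0.16] t 49.45 F [-0.19  0.11 -2.43] op 0.137
```

View pics/s21.png

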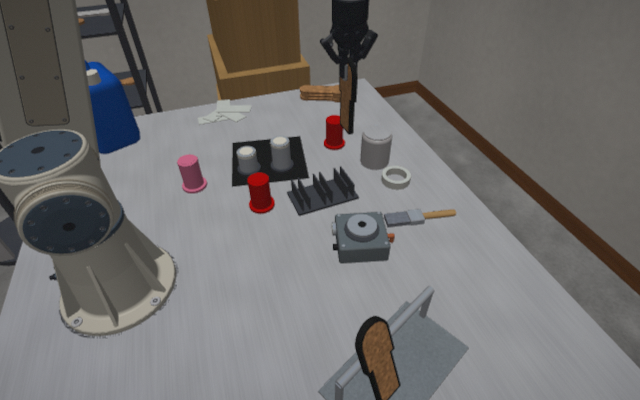

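Side view: sole held, stand empty, first sole still leaning. Carrying it over and turning.

Call:
jog_arm --pt "0 0 0 -0.1 -1 -0.3 0" --pt "0 0 0 -0.1 -2 -0.5 0" --pt "0 0 0 0 -3 -0.8 0" --pt "0 0 0 0 -3 -0.8 0" --pt "0 0 0 0 -3 -0.8 0" --pt "0 0 0 0 -3 -0.8 0" --pt "0 0 0 0 -3 -0.8 0" --pt "0 0 0 0 -2.5 -0.6 0" --pt "0 0 0 0 -1.5 -0.3 0" --pt "0 0 0 0 -0.8 -0.2 0" --pt "5 -1.3 -0.9 0 0 0 0" --pt "7 -1.8 -1.2 0 0 0 0" --pt "7 -1.8 -1.2 0 0 0 0" --pt "7 -1.8 -1.2 0 0 0 0" --pt "7 -1.8 -1.2 0 0 0 0" --pt "7 -1.8 -1.2 0 0 0 0" --pt "7 -1.8 -1.2 0 0 0 0" --pt "7 -1.8 -1.2 0 0 0 0" --pt "7 -1.8 -1.2 0 0 0 0" --pt "6.5 -1.6 -1.4 0 0 0 0"

```text
clock: 51.45
eef_pos: [559.8, -88.5, 341.6]
tcp_rot: [-0.002, 1.224, -1.124]
contact_force: [0.3, -0.2, -1.2]
opening: 0.132
```

Call:
jog_arm --pt "0 0 0 0 0 0 0"

```text
clock: 51.55
eef_pos: [560.0, -88.0, 341.3]
tcp_rot: [-0.006, 1.225, -1.123]
contact_force: [0.2, 0.6, -1.5]
opening: 0.131
```

```bash
python3 - <<'E'
from h import *
pos,z,x=rackpose(5,50,120);plan(pos,z,x)
E
```

```text
sg 1 turn [ 0.01 -0.2   0.13] 0.2 shift cm [ 15.6  -12.02  17.06] 26.1
sg -1 turn [-179.99   -0.2    -0.32] 180.0 shift cm [ 15.6   12.02 -17.06] 26.1
now [560.05 -87.98 341.27] q [ 0.03  0.09  1.76 -0.34  1.16  1.27] t 51.55 F [ 0.24  0.59 -1.49] op 0.131
```

Call:
jog_arm --pt "0 0 0 0.8 -0.6 0.9 0" --pt "0 0 0 1.5 -1.1 1.6 0" --pt "0 0 0 1.7 -1.3 1.8 0" --pt "0 0 0 1.7 -1.3 1.8 0" --pt "0 0 0 1.7 -1.3 1.8 0" --pt "0 0 0 1.7 -1.3 1.8 0" --pt "0 0 0 1.7 -1.3 1.8 0" --pt "0 0 0 1.7 -1.3 1.8 0" --pt "0 0 0 1.5 -1.2 1.8 0" --pt "0 0 0 1 -0.8 1.2 0" --pt "0 0 0 0.6 -0.5 0.7 0" --pt "0 0 0 0 0 0 0" --pt "0 0 0 0 0 0 0"

```text
clock: 52.85
eef_pos: [545.4, -333.0, 253.3]
tcp_rot: [-0.004, 1.225, -1.121]
contact_force: [0.4, 0.0, -1.5]
opening: 0.133
```

```bash
python3 - <<'E'
from h import *
pos,z,x=rackpose(5,50,12);plan(pos,z,x)
E
```

```text
sg 1 turn [ 0.   -0.18  0.08] 0.2 shift cm [10.17  0.04 -3.72] 10.8
sg -1 turn [-180.     -0.12   -0.28] 180.0 shift cm [10.17 -0.04  3.72] 10.8
now [ 545.39 -333.    253.31] q [-0.44  0.23  1.8  -0.29  0.86  0.84] t 52.85 F [ 0.41  0.03 -1.52] op 0.133
```

Call:
jog_arm --pt "0 0 0 1 0 -0.37 0" --pt "0 0 0 1.9 0 -0.7 0" --pt "0 0 0 1.9 0 -0.7 0" --pt "0 0 0 1.9 0 -0.7 0" --pt "0 0 0 1.9 0 -0.7 0" --pt "0 0 0 1 0 -0.35 0" --pt "0 0 0 0.6 0 -0.2 0" --pt "0 0 0 0 0 0 0" --pt "0 0 0 0 0 0 0"

```text
clock: 53.75
eef_pos: [545.6, -333.1, 145.3]
tcp_rot: [-0.002, 1.224, -1.119]
contact_force: [-0.9, -0.6, -0.5]
opening: 0.135
```

```bash
python3 - <<'E'
from h import *
pos,z,x=rackpose(5,50,0);plan(pos,z,x)
rackview(50,"pics/s22.png")
E
```

```text
sg 1 turn [-0.   -0.12  0.05] 0.1 shift cm [ 1.14  0.03 -0.45] 1.2
sg -1 turn [180.     0.07   0.19] 180.0 shift cm [ 1.14 -0.03  0.45] 1.2
now [ 545.61 -333.07  145.33] q [-0.43  0.36  1.9  -0.37  0.64  0.95] t 53.75 F [-0.93 -0.59 -0.45] op 0.135
10 13 X [48.89 58.2  58.95] Y 22.022017544773632 66.98605402765429
22 111 X [47.37 56.33 58.57] Y 21.05654513567064 76.16837245016674
34 109 X [44.17 52.24 54.53] Y 21.020369113278424 75.44114460218445
46 126 X [38.75 47.79 50.54] Y 20.82083499296147 75.71044199864463
58 116 X [33.93 43.54 45.75] Y 20.702105059349954 77.14954744131632
70 124 X [30.68 39.42 41.9 ] Y 21.456540948552348 76.79810971978927
82 129 X [27.45 35.   37.62] Y 21.581531400481655 76.57678532019331
94 172 X [-3.89 29.75 33.04] Y 5.695889298852106 75.14661348072306
106 202 X [-1.27 26.   28.82] Y 6.1985173739969515 84.80535040903716
118 177 X [13.96 22.29 24.92] Y 13.22475555560667 84.08838130781889
130 66 X [10.73 19.36 20.54] Y 13.418704656613919 82.96954103507602
```

View pics/s22.png

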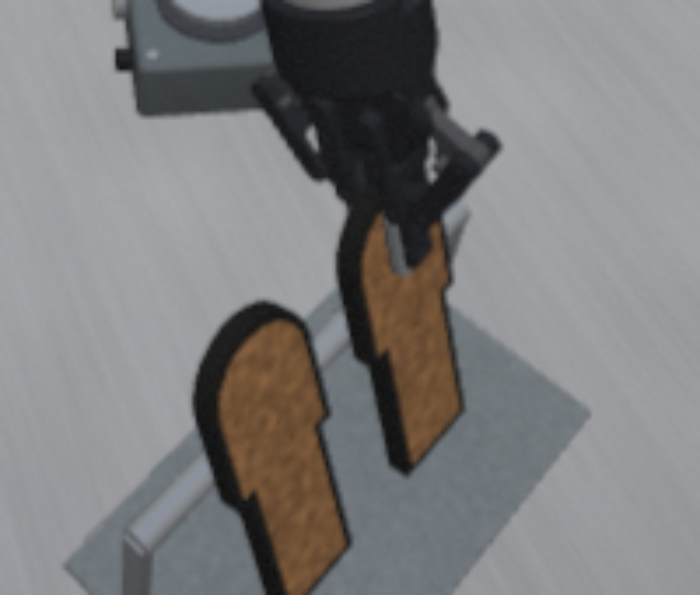

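Same geometry as the first: heel about 12 mm above the base, clear of the rail and its neighbour. Touching down, then pushing to the rail.

Call:
jog_arm --pt "0 0 0 0.5 0 -0.18 0" --pt "0 0 0 0.3 0 -0.1 0" --pt "0 0 0 0.2 0 -0.07 0" --pt "0 0 0 0.1 0 -0.04 0" --pt "0 0 0 0.1 0 -0.04 0" --pt "0 0 0 0 0 0 0"

```text
clock: 54.4
eef_pos: [545.3, -333.1, 133.0]
tcp_rot: [-0.003, 1.224, -1.121]
contact_force: [-4.0, 4.5, 10.6]
opening: 0.134
```

Call:
jog_arm --pt "0 0 0 -0.07 0 -0.19 0" --pt "0 0 0 -0.06 0 -0.18 0" --pt "0 0 0 0 0 0 0"

```text
clock: 54.7
eef_pos: [544.2, -330.0, 132.7]
tcp_rot: [-0.001, 1.223, -1.118]
contact_force: [-0.9, -2.1, 4.3]
opening: 0.132
```

Call:
jog_arm --pt "0 0 0 -0.03 0 -0.09 0" --pt "0 0 0 0 0 0 0"

```text
clock: 54.9
eef_pos: [543.9, -329.2, 132.6]
tcp_rot: [-0.001, 1.223, -1.118]
contact_force: [1.4, -3.6, 5.6]
opening: 0.132
```

Call:
jog_arm --pt "0 0 0 -0.03 0 -0.09 0" --pt "0 0 0 -0.03 0 -0.09 0" --pt "0 0 0 0 0 0 0"

```text
clock: 55.2
eef_pos: [543.8, -329.0, 132.7]
tcp_rot: [0.0, 1.22, -1.116]
contact_force: [6.6, -15.0, -3.2]
opening: 0.136
```

Call:
jog_arm --pt "0 0 0 0.02 0 0.06 0" --pt "0 0 0 0 0 0 0.2" --pt "0 0 0 0 0 0 0.3" --pt "0 0 0 0 0 0 0.4" --pt "0 0 0 0 0 0 0.4" --pt "0 0 0 -1 0 0 0.4" --pt "0 0 0 -2 0 0 0.4" --pt "0 0 0 -3 0 0 0.4" --pt "0 0 0 -3 0 0 0.4" --pt "0 0 0 -3 0 0 0.4" --pt "0 0 0 -3 0 0 0.4" --pt "0 0 0 -3 0 0 0.4" --pt "0 0 0 -1 0 0 0.4" --pt "0 0 0 0 0 0 0.4"

```text
clock: 56.6
eef_pos: [514.9, -269.2, 312.3]
tcp_rot: [0.003, 1.222, -1.115]
contact_force: [-0.2, -0.8, -0.5]
opening: 0.4
```

```bash
python3 - <<'E'
from h import *
rackview(50,"pics/s23.png",190);print();rackview(-50,"pics/s23.png",190)
p,d=r.grab_frame("side");cv2.imwrite("pics/s24.png",p[:,:,::-1])
lids("top","pics/t24.png");print(r.sense()["clock"],r.sense()["eef_pos"])
E
```

```text
10 103 X [44.59 54.01 56.21] Y 20.60296128706379 76.36445296573997
22 119 X [40.58 49.73 52.2 ] Y 21.153791032019523 75.93044266540686
34 119 X [36.1  45.09 47.76] Y 20.905598990290883 75.53254591317074
46 123 X [31.82 40.72 43.25] Y 21.74438765009625 76.76751343386
58 120 X [26.76 36.12 38.76] Y 21.21484293178334 76.50141303510782
70 128 X [24.54 31.73 34.5 ] Y 21.109002217036252 77.49052110943632
82 116 X [24.71 27.36 29.68] Y 13.747009328588216 76.73142135809422
94 200 X [-3.   22.19 25.06] Y 5.388873857900992 84.4976678543468
106 202 X [ 0.18 17.73 20.65] Y 5.0484477094685944 83.22622129092026
118 175 X [ 5.37 13.7  16.35] Y 12.545881357414807 85.23799609944336
130 178 X [ 1.67  9.28 11.72] Y 13.027848803542968 83.62460889581041
142 190 X [-5.04  4.66  7.17] Y 13.214948110741233 82.84343932611998
154 196 X [-10.63  -0.02   2.93] Y 15.651723247924538 80.60951730423312
166 222 X [-15.75  -7.18  -1.88] Y 22.344576601746827 73.4771007133215

10 79 X [52.77 55.11 57.06] Y -75.74545841824555 -21.514005492500395
22 130 X [42.46 50.55 53.09] Y -75.95722004338556 -20.706806819604292
34 14
[... 499 characters left out ...]
13.76 16.27] Y -83.77113269155237 -13.291041607513414
130 216 X [ 3.29  9.24 11.8 ] Y -84.0476666442512 -13.844930660713898
142 229 X [-5.15  4.41  7.26] Y -83.77400982337527 -14.037331896864282
154 243 X [-10.52  -0.47   2.47] Y -82.33063473230725 -16.921676329229566
166 273 X [-15.83  -7.37  -2.46] Y -76.12636619579874 -24.006734850653217
mid [226.85 205.04] 366 [462.19 310.83  98.57] ((462.5912780761719, 311.2664794921875), 28.741044998168945)
short [371.71 164.8 ] 518 [568.35 -61.05  72.47] ((568.8316040039062, -60.92190170288086), 35.83816909790039)
short [221.4  244.88] 362 [362.08 328.38  73.57] ((362.18426513671875, 328.95849609375), 28.453554153442383)
56.8 [ 513.7  -269.4   308.75]
```

View pics/s24.png

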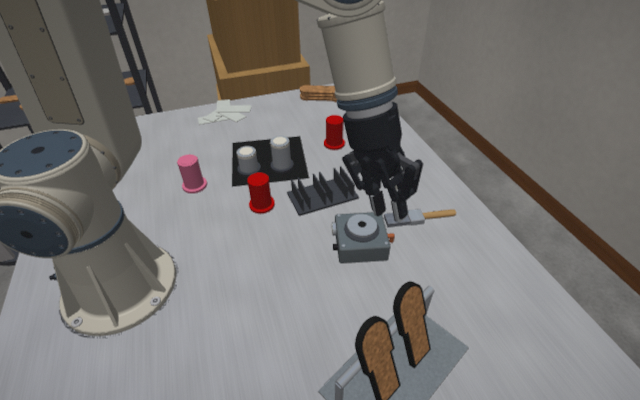

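View pics/t24.png

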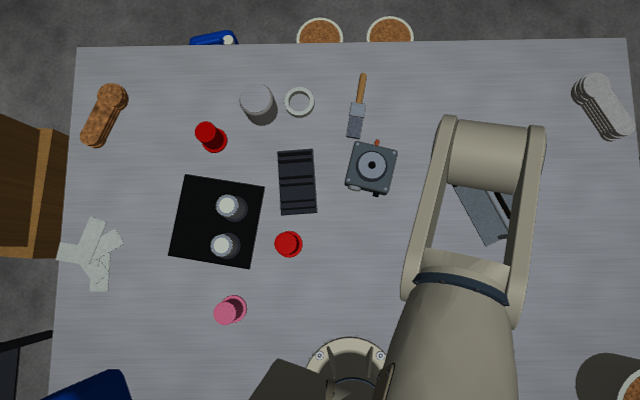

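Both soles lean at about 20–21°, the stand is empty, both pots are upright on the mat, and the brush, tin and tape are unmoved. The gripper is clear of everything, so I'm handing in.

```bash
python3 -c "
from rig import r
print(r.sign_off())"
```

```text
the job is handed in; nothing more can be done
None
```

The job is done and handed in at about 57 s of the 210 s allowed. The tall pot and one sole were not there at the start.

- **Pots:** I charged the mid pot first, then the short one. Each was pressed on the centre of the plate until it stopped (about 26 N and 30 N) and held for about 1–1.3 s. Both are back upright on the mat: the lid tops read 98.6 mm and 73.6 mm, and both feet are inside the mat.
- **Soles:** Both were taken from the stand and leaned toe up against the far side of the rail, heel on the base. My last depth check puts both at about 20–21° from upright, and the first had not moved since I placed it. The stand is empty.
- **Brush, tin and tape:** They look unmoved in the last pictures.

My last checks showed nothing failed or in disagreement, apart from 1–2 mm differences between the cameras. While pressing there was also a sideways force of up to about 11 N, but the pots stayed upright and centred. I saw no sign of a pot being knocked aside during the run.

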